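Unload the checking frames onto the outgoing stand

ROBOT

A 7-joint arm with a two-finger parallel gripper is mounted at the origin on the work surface. World frame = base frame: x ahead of the robot, y to its left, z up, the work surface at z = 0. Lengths are in m, angles in rad, forces in N, time in s.
With the tool pointing down it reaches from about 0.4 to 0.85 m from the base axis. Payload 10.4 kg.
Tool frame: the origin (TCP) lies on the centre line of the jaws, within the pads' length; the fingertips stand 17 mm ahead of it and the grasp point (between the pads) lies 2 mm behind it; z points along the fingers, y is the line along which they close (so a half turn about z gives the same grasp; the last joint's range is limited). The gripper opens to 85 mm and grips with 20 to 120 N. Pads are 22 mm wide; open, the fingers measure 114 mm over their backs; the gripper's body (76 mm by 85 mm) begins 54 mm behind the grasp point. The pads swing forward as they close: fully open they stand 13 mm farther back than shut.
Start: joints at [1.101, 0.332, -0.065, 1.46, 0.022, 1.35, -0.088], TCP at [0.27, -0.564, 0.248] pointing down, gripper open.
Joint ranges: [-2.6, 2.6], [-0.5, 2.12], [-1.47, 1.34], [0.16, 2.42], [-1.27, 4.41], [0.06, 2.06], [-2.6, 2.6]. Speed limits (rad/s): [2.22, 2.22, 2.79, 2.79, 3.14, 3.14, 3.14].

INTERFACE

Orientations are given as a unit quaternion [x, y, z, w].
In Python, from workcell import get_obs, optics, job gives the robot as it stands. The module is installed in compiled form; this text tells all that it offers.
- The arm moves only by the tool send_rows, never from a script. Its argument "plan" is a list that holds one entry, the list of rows, each a list of 7 numbers: the turn, a rotation vector about the tool's x, y, z in units of 1.5 rad (1.0 is 1.5 rad), then the shift along the tool's x, y, z in units of 20 cm (1.0 is 20 cm), then the opening, from 0 (shut) to 1 (fully open). A call has 1 to 20 rows; each row shifts and turns the commanded pose from where the row before left it, along the tool's axes as they then stand; what a row does not reach is not made up. A row lasts 1/12 s, in which the tool goes at most 41.7 mm and 7.16 degrees, less where a joint would pass 70% of its speed; a pose out of reach is approached as far as the arm can. A call with a number of a shift or a turn outside -1 to 1 is refused whole. A call with a gripper value outside its range is refused whole. The fingers move at their own pace and stop on an object; "squeeze" is the grip in N (left out, the last holds). Time passes only in rows, so rows that do not move let the fingers close. It gives the time, the measured TCP pose, the force, the opening and the grip force at its end, in the units of the state.
- get_obs(): the state, without advancing time (a new reading comes with each control period).
- optics.camera(name): name is "side" or "top"; returns the picture (400x640x3 uint8, red, green, blue); there is no depth.
- optics.get_calibration(name): a dict with "intrinsics" (3x3 intrinsics, pixels), "world_from_camera" (4x4, takes a point from camera to world coordinates). Camera axes: x right, y up, looking along -z (the intrinsics and any distortion apply to the point x, -y, -z); pixel columns grow to the right and rows downward; lengths in m; the calibration is good to about 2 mm. A picture is of the moment at which its call begins. get_calibration takes no time and is no camera call.
- job.hand_in(): hands the job in; it is judged then, once.
The state is a dict: "clock": time; "joint_pos": joint angles; "joint_velocities": joint speeds; "tau": joint torques, N m; "position": TCP position; "ee_rot": TCP orientation; "ft_force": force on the tool from outside, world axes, zero at the start; "torque": the same for the moment, N m; "grip_width": opening from 0.0 (shut) to 1.0 (fully open); "grasp_force": force on a finger pad.
Only numpy, scipy, OpenCV 4.12 (cv2) and the standard library are available. Lean on these libraries where they do the work, as an engineer would, in place of code of your own. Each camera call takes 0.05 s, during which the arm holds its last target. There are 200 camera calls.

TASK

The cover plates in the checking frames have been checked and must go out on the blue stand. First lift the canister off the stand by its handle and set it down upright with its whole base on the rubber mat; then for every frame that holds a plate turn its swing tab fully aside, lift the plate out and lay it flat on the stand inside the rim, handle up, plates side by side and not on one another. When the plates are out, turn the tabs fully back over the empty frames, and leave the other things on the bench where they are.

Things in the scene. Friction and masses are not known exactly. Their poses are not given: they have to be found in the camera images.
- stand: low blue steel stand, fixed, 160 (x) x 300 (y) mm, with a tray top: flat surface 40 mm above the bench, inside a rim 5 mm high and 5 mm thick (inside 150 x 290 mm, room for three cover plates side by side along y with their long sides along x). Origin: centre of its underside on the bench; x and y along its sides, z up
- canister: closed round aluminium canister, black lid, 88 mm in diameter on a 96 mm foot, lid top 78 mm above its base, 0.3 to 0.65 kg, with a rigid steel bail: bar along its y, 89 mm long (80 free between the straps), 14 mm wide (x), 12 mm high, centre 130 mm above the base, free space below it down to the lid. Starts on the stand. Origin: centre of its base, z up
- mat: square black rubber mat, fixed on the bench, 190 x 190 mm, 3 mm thick, to the left or right of the stand. Origin: centre of its underside
- gauge: bystander: another checking fixture with blue block and red-handled toggle clamps, 170 x 150 mm, 120 mm high, fixed, on the other side of the stand from the mat. Origin: centre of its underside
- frameA: grey painted checking frame, fixed, 141 (x) x 101 (y) mm, one of three alike beyond the stand; may be empty. Floor 12 mm above the bench, walls 8 mm thick up to 22 mm round a 125 x 85 mm recess for a cover plate. Its swing tab is pivoted outside its -x wall (robot side) at x = -72 mm, y = 0, 24 mm above the bench. Origin: centre of its underside; z up
- tabA (a joint): angle of frameA's swing tab about its vertical pivot, rad: 0 = closed, along the frame's +x over the recess (all tabs start within 0.3 of closed); grows as the tip swings to the frame's +y (anticlockwise from above); stop at 2.0. From 1.4 it is clear of the plate. It stays where it is left (friction 0.04 N m)
- tabA_pin (a point): top centre of the black upright pin of frameA's tab (pin 16 mm in diameter, standing 34 mm proud of the tab, top 64 mm above the bench), 34 mm from the pivot; moves with the tab, its x axis along the tab. The steel tab under it is 18 mm wide, 6 mm thick, top at 30 mm, and reaches 44 mm from the pivot
- frameB: grey painted checking frame, fixed, 141 (x) x 101 (y) mm, one of three alike beyond the stand; may be empty. Floor 12 mm above the bench, walls 8 mm thick up to 22 mm round a 125 x 85 mm recess for a cover plate. Its swing tab is pivoted outside its -x wall (robot side) at x = -72 mm, y = 0, 24 mm above the bench. Origin: centre of its underside; z up
- tabB (a joint): angle of frameB's swing tab about its vertical pivot, rad: 0 = closed, along the frame's +x over the recess (all tabs start within 0.3 of closed); grows as the tip swings to the frame's +y (anticlockwise from above); stop at 2.0. From 1.4 it is clear of the plate. It stays where it is left (friction 0.04 N m)
- tabB_pin (a point): top centre of the black upright pin of frameB's tab (pin 16 mm in diameter, standing 34 mm proud of the tab, top 64 mm above the bench), 34 mm from the pivot; moves with the tab, its x axis along the tab. The steel tab under it is 18 mm wide, 6 mm thick, top at 30 mm, and reaches 44 mm from the pivot
- frameC: grey painted checking frame, fixed, 141 (x) x 101 (y) mm, one of three alike beyond the stand; may be empty. Floor 12 mm above the bench, walls 8 mm thick up to 22 mm round a 125 x 85 mm recess for a cover plate. Its swing tab is pivoted outside its -x wall (robot side) at x = -72 mm, y = 0, 24 mm above the bench. Origin: centre of its underside; z up
- tabC (a joint): angle of frameC's swing tab about its vertical pivot, rad: 0 = closed, along the frame's +x over the recess (all tabs start within 0.3 of closed); grows as the tip swings to the frame's +y (anticlockwise from above); stop at 2.0. From 1.4 it is clear of the plate. It stays where it is left (friction 0.04 N m)
- tabC_pin (a point): top centre of the black upright pin of frameC's tab (pin 16 mm in diameter, standing 34 mm proud of the tab, top 64 mm above the bench), 34 mm from the pivot; moves with the tab, its x axis along the tab. The steel tab under it is 18 mm wide, 6 mm thick, top at 30 mm, and reaches 44 mm from the pivot
- plateA: bright metal cover plate, 120 (x) x 80 (y) x 5 mm, 0.25 kg; if present (else None) it starts in frameA under the tab, long side along the frame's x, 2.5 mm play all round. On top a dark bar handle along the plate's y: 50 mm long, 12 mm wide (x), 12 mm high, centre 41 mm above the underside, legs 42 mm apart. Origin: centre of underside, z to the handle side
- plateB: bright metal cover plate, 120 (x) x 80 (y) x 5 mm, 0.25 kg; if present (else None) it starts in frameB under the tab, long side along the frame's x, 2.5 mm play all round. On top a dark bar handle along the plate's y: 50 mm long, 12 mm wide (x), 12 mm high, centre 41 mm above the underside, legs 42 mm apart. Origin: centre of underside, z to the handle side
- plateC: bright metal cover plate, 120 (x) x 80 (y) x 5 mm, 0.25 kg; if present (else None) it starts in frameC under the tab, long side along the frame's x, 2.5 mm play all round. On top a dark bar handle along the plate's y: 50 mm long, 12 mm wide (x), 12 mm high, centre 41 mm above the underside, legs 42 mm apart. Origin: centre of underside, z to the handle side
- marker: bystander: black marker pen, 14 mm thick, 130 mm long, lying between two frames
- square: bystander: small steel T-shaped rule, 160 mm long, 6 mm thick, lying behind the frames
- screwdriver: bystander: screwdriver lying behind the frames
- wrench: bystander: wrench lying at the left side
- mug: bystander: white mug beside the frames at the left
- can: bystander: grey tin can, 60 mm in diameter, 100 mm tall, beside the frames at the right
- sample: bystander: dark steel sample block 90 x 50 x 30 mm at the right side

How it is judged:
By the outcome, as a careful person would: the job done as asked, in the order asked, and still so for the second after the job is handed in, with the robot touching nothing.
Of plateA, plateB, plateC only 2 to 3 are there at a start; the rules pass over those that are not, and their reading is None.
At some moment in a run one of canister may be knocked a few centimetres aside while the robot is not near it.
Once in a run the grip may slacken for a moment while it holds something.
It also fails if it takes over 210 s, if anything falls off the work surface, if the arm or the gripper's body presses on something with over 40 N, if the wrist force passes 120 N, or if a joint passes its speed limit or range.

## Working session

There is one attempt and no reset: what is moved stays moved. The work goes in short steps, Python scripts to look and compute and a tool call to move; the robot and the scene stay as the last step left them, time stands still between calls to the robot, and variables do not carry over. Pictures are saved under pics/ and viewed, at most 14 in all, crops included, and the job is handed in when it is done.

Besides the shell and the picture viewer there is one more tool, called after "Call:" by a JSON object that holds its "op" and its "data", one argument or row to a line. send_rows: Moves the arm, as the interface text tells. Its arguments: {"type":"object","properties":{"plan":{"type":"array"},"squeeze":{"type":"number"}},"required":["plan"]}

```bash
mkdir -p pics; ls; python3 - <<'E'
from workcell import get_obs, optics, job
import cv2
for n in("top","side"):
    cv2.imwrite(f"pics/{n}0.png",optics.camera(n)[:,:,::-1])
    c=optics.get_calibration(n); print({k:(v.round(4).tolist() if hasattr(v,'round') else v) for k,v in c.items()})
o=get_obs();print(o)
E
```

```text
pics
{'intrinsics': [[407.2558, 0.0, 317.8479], [0.0, 407.2558, 196.9676], [0.0, 0.0, 1.0]], 'world_from_camera': [[0.0035, 0.9881, -0.1537, 0.3845], [-1.0, 0.0031, -0.0028, 0.0124], [-0.0023, 0.1537, 0.9881, 1.3766], [0.0, 0.0, 0.0, 1.0]]}
{'intrinsics': [[372.1825, 0.0, 318.5397], [0.0, 372.1825, 193.6618], [0.0, 0.0, 1.0]], 'world_from_camera': [[-0.7954, 0.4407, -0.4162, 0.1728], [-0.606, -0.5619, 0.563, 0.5896], [0.0142, 0.7, 0.714, 0.8507], [0.0, 0.0, 0.0, 1.0]]}
{'clock': 0.1, 'joint_pos': array([ 1.10140812,  0.3327883 , -0.06467733,  1.46080941,  0.02158379,
        1.3498924 , -0.08851378]), 'joint_velocities': array([ 2.53070586e-03, -1.18663582e-03,  8.27685460e-04, -2.70016484e-03,
       -6.15783609e-04, -7.47107438e-05,  7.11157680e-05]), 'tau': array([ 1.87872414e-03, -6.26746702e+01,  4.97021154e-02, -3.92429495e+01,
        1.63833308e-02,  6.93199152e-03, -6.33860486e-05]), 'position': array([ 0.26991059, -0.56339088,  0.24763102]), 'ee_rot': array([ 9.75153237e-01,  2.21530589e-01, -1.54787704e-04, -5.81240533e-04]), 'ft_force': array([ 0.45124354, -0.83970501, -0.37172853]), 'torque': array([0.01335335, 0.00716943, 0.00346306]), 'grasp_force': 0.0, 'grip_width': 0.9995589573959947}
```

View pics/top0.png

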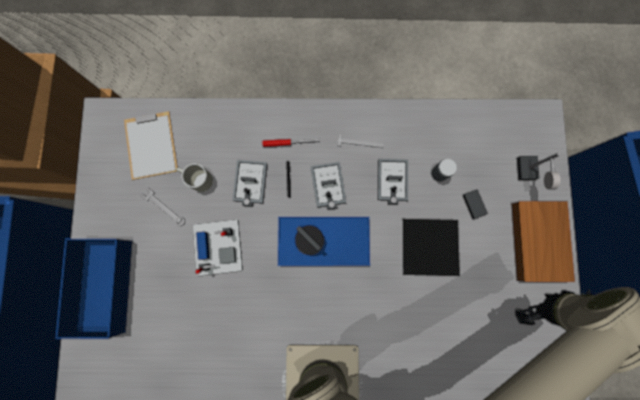

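View pics/side0.png

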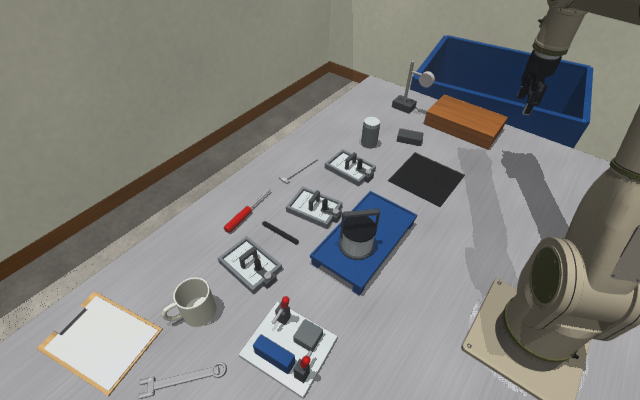

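The overview shows three frames at top px (250,183), (328,186) and (393,180), all with plates. The stand is at (324,241), the canister on it at (311,240), and the mat on the right at (431,247). Next I'll zoom in on the frames.

```bash
python3 - <<'E'
import cv2
a=cv2.imread("pics/top0.png")[150:275,225:420];cv2.imwrite("pics/topc.png",cv2.resize(a,None,fx=4,fy=4,interpolation=cv2.INTER_CUBIC))
a=cv2.imread("pics/side0.png")[140:300,210:420];cv2.imwrite("pics/sidec.png",cv2.resize(a,None,fx=3.75,fy=3.75,interpolation=cv2.INTER_CUBIC))
E
```

```text
(no output)
```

View pics/topc.png

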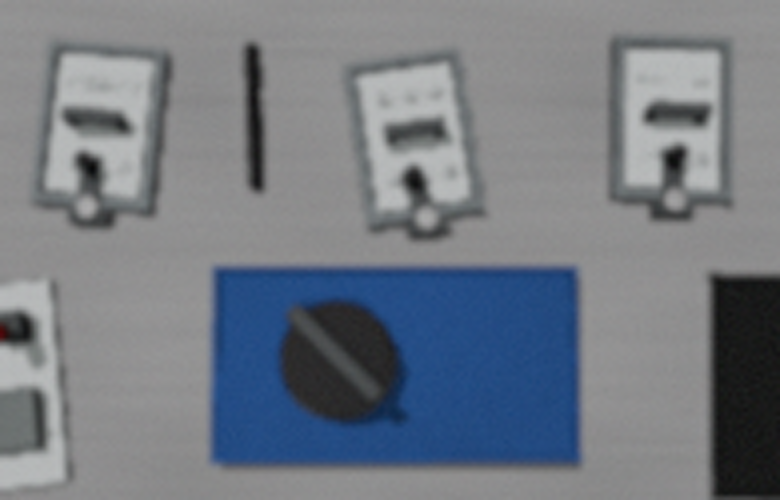

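View pics/sidec.png

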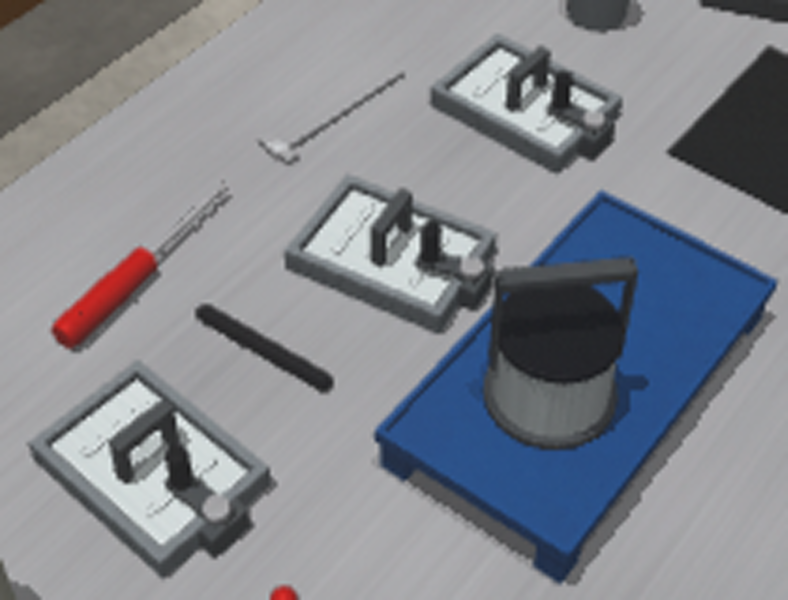

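The crops show all three frames holding plates, with the tabs near closed and their pins on the robot side of the handles. I have clickable corner, handle and pin points in both views, so I'll fit the poses by joint reprojection.

```bash
cat > h.py <<'E'
import numpy as np
from scipy.optimize import least_squares
from scipy.spatial.transform import Rotation as R
from workcell import get_obs, optics
C={n:optics.get_calibration(n) for n in("top","side")}
def proj(n,P):
    T=C[n]["world_from_camera"];K=C[n]["intrinsics"]
    p=(np.atleast_2d(P)-T[:3,3])@T[:3,:3]; p=p*[1,-1,-1]; q=p@K.T; return q[:,:2]/q[:,2:]
def tri(t,s):
    f=lambda X:np.r_[proj("top",X)[0]-t,proj("side",X)[0]-s]
    r=least_squares(f,[.6,0,.05]); return r.x,np.abs(r.fun).max()
def ray(n,px,z):
    return least_squares(lambda q:proj(n,[q[0],q[1],z])[0]-px,[.6,0]).x
def tc(p,o=(225,150),f=4): return (np.array(p)+.5)/f-.5+np.array(o)
def sc(p,o=(210,140),f=3.75): return tc(p,o,f)
def fitrect(tp,sp,dx,dy):
    # corners FL FR NR NL of rectangle; fits x,y,z,yaw
    L=np.array([[dx,dy],[dx,-dy],[-dx,-dy],[-dx,dy]])/2
    def f(q):
        c,s=np.cos(q[3]),np.sin(q[3]); P=np.c_[L@np.array([[c,s],[-s,c]])+q[:2],np.full(4,q[2])]
        return np.r_[(proj("top",P)-tp).ravel(),(proj("side",P)-sp).ravel()]
    r=least_squares(f,[.6,0,.02,0]); return r.x,np.abs(r.fun).max()
def go(p,yaw):
    """tool-frame row sums to reach TCP p, pointing down, tool y (closing line) at world angle yaw (mod pi)"""
    o=get_obs(); r=R.from_quat(o["ee_rot"]); M=r.as_matrix()
    best=None
    for k in(0,np.pi):
        y=np.array([np.cos(yaw+k),np.sin(yaw+k),0]);z=np.array([0,0,-1.]);x=np.cross(y,z)
        rv=(r.inv()*R.from_matrix(np.c_[x,y,z])).as_rotvec()
        if best is None or np.linalg.norm(rv)<np.linalg.norm(best):best=rv
    d=M.T@(np.array(p)-o["position"])
    print("turn",(best/1.5).round(4),"shift",(d/.2).round(4),"| pos",o["position"].round(4),"q7",o["joint_pos"][6].round(2))
E
python3 - <<'E'
from h import *
F=dict(
L=([(54,42),(170,50),(153,213),(36,207)],[(30,445),(138,362),(270,470),(165,563)]),
M=([(346,66),(458,52),(484,213),(369,231)],[(287,252),(350,177),(497,238),(437,320)]),
Rr=([(611,37),(731,38),(731,205),(612,203)],[(432,95),(497,36),(621,100),(558,160)]))
for k,(t,s) in F.items(): print(k,*fitrect(tc(t),sc(s),.141,.101))
print("stand",*fitrect(tc([(214,267),(578,267),(580,462),(212,462)]),sc([(378,435),(602,192),(776,284),(570,548)]),.16,.3))
print("bail",tri(tc((293,313)),sc((498,272))),tri(tc((376,393)),sc((633,264))))
for k,t,s in [("L",(97,120),(143,418)),("M",(416,131),(391,205)),("R",(679,112),(530,65))]: print("handle",k,tri(tc(t),sc(s)))
for k,t,s in [("L",(86,157),(175,440)),("M",(412,172),(431,225)),("R",(673,151),(563,75))]: print("pin",k,tri(tc(t),sc(s)))
for k,t,s in [("L",(87,209),(217,507)),("M",(427,217),(474,263)),("R",(676,202),(597,119))]: print("knob",k,tri(tc(t),sc(s)))
for p in [(403,219),(459,219),(459,275),(403,275)]: print("mat",ray("top",p,.003))
for p in [(420,153),(464,180),(437,206),(389,179)]: print("mat",ray("side",p,.003))
E
```

```text
L [ 0.6490228   0.24572075  0.01787709 -0.06972296] 0.6834497332813498
M [ 0.63818919 -0.01878646  0.02010089  0.13895112] 0.8789160962637652
Rr [ 0.65490466 -0.23667654  0.02101527 -0.0193855 ] 0.7973537339165091
stand [ 0.44733691 -0.00471849  0.04333322  0.00518127] 2.166212665488274
bail (array([0.47970246, 0.07471295, 0.18019076]), np.float64(0.4197034549327441)) (array([0.41852848, 0.01220429, 0.17582153]), np.float64(0.6675046216207079))
handle L (array([0.64794347, 0.24440676, 0.06357867]), np.float64(0.6801792822826087))
handle M (array([ 0.63788946, -0.01838731,  0.0667881 ]), np.float64(0.37004397948857104))
handle R (array([ 0.65417248, -0.23645248,  0.05822402]), np.float64(0.23911318215067467))
pin L (array([0.61328901, 0.24931835, 0.07435804]), np.float64(0.11853030692148536))
pin M (array([ 0.60040477, -0.01641943,  0.07081063]), np.float64(0.47626199737408115))
pin R (array([ 0.61775546, -0.22883026,  0.07136562]), np.float64(0.6737542841698314))
knob L (array([0.57586303, 0.2540414 , 0.03500966]), np.float64(0.0035251296197031934))
knob M (array([ 0.56766067, -0.02971429,  0.03793952]), np.float64(0.5953505941003527))
knob R (array([ 0.58224807, -0.23666573,  0.0343141 ]), np.float64(0.36068439653809037))
mat [ 0.52360452 -0.27208691]
mat [ 0.52422408 -0.46139795]
mat [ 0.33805694 -0.45214205]
mat [ 0.33739257 -0.26675832]
mat [ 0.50398661 -0.46676154]
mat [ 0.32372948 -0.4291173 ]
mat [ 0.34458695 -0.26339911]
mat [ 0.52369604 -0.27811882]
```

```bash
python3 - <<'E'
s=open('h.py').read()
s=s.replace("best=rv","best=rv;Mt=np.c_[x,y,z]").replace('print("turn"','print("AFTERTURN shift",(Mt.T@(np.array(p)-o["position"])/.2).round(4),"turn"').replace("if best is None or np.linalg.norm(rv)<np.linalg.norm(best):best=rv;","if best is None or np.linalg.norm(rv)<np.linalg.norm(best): best=rv;")
s=s.replace("def go(","def after(p0,p,yaw,ref):\n    y=np.array([np.cos(yaw),np.sin(yaw),0]);z=np.array([0,0,-1.]);Mt=np.c_[np.cross(y,z),y,z];print((Mt.T@(np.array(p)-p0)/.2).round(4))\ndef go(")
open('h.py','w').write(s)
E
python3 - <<'E'
from h import *
for p in [(214,267),(578,267),(580,462),(212,462)]: print("stand",ray("top",tc(p),.045).round(4))
for p in [(378,435),(602,192),(776,284),(570,548)]: print("stand s",ray("side",sc(p),.045).round(4))
c=(.449,.0435)
go((.45,-.25,.26),-np.pi/4)
go((*c,.26),-np.pi/4)
E
```

```text
stand [0.5267 0.1464]
stand [ 0.5276 -0.1525]
stand [ 0.3697 -0.1516]
stand [0.3687 0.1451]
stand s [0.5221 0.1472]
stand s [ 0.5254 -0.153 ]
stand s [ 0.367  -0.1504]
stand s [0.3685 0.1401]
AFTERTURN shift [ 1.7447 -0.4713 -0.0618] turn [-8.000e-04 -1.000e-04 -2.258e-01] shift [ 1.4891 -1.0242 -0.0607] | pos [ 0.2699 -0.5634  0.2476] q7 -0.09
AFTERTURN shift [ 2.7789 -1.5125 -0.0618] turn [-8.000e-04 -1.000e-04 -2.258e-01] shift [ 2.1186 -2.3498 -0.0591] | pos [ 0.2699 -0.5634  0.2476] q7 -0.09
```

Call:
{"op": "send_rows", "data": {
  "plan": [
    [[0,0,-0.075,0,0,0,1],[0,0,-0.075,0,0,0,1],[0,0,-0.0758,0,0,0,1],[0,0,0,0.145,-0.039,-0.005,1],[0,0,0,0.145,-0.039,-0.005,1],[0,0,0,0.145,-0.039,-0.005,1],[0,0,0,0.145,-0.039,-0.005,1],[0,0,0,0.145,-0.039,-0.005,1],[0,0,0,0.145,-0.039,-0.005,1],[0,0,0,0.145,-0.039,-0.005,1],[0,0,0,0.145,-0.039,-0.005,1],[0,0,0,0.145,-0.039,-0.005,1],[0,0,0,0.145,-0.039,-0.005,1],[0,0,0,0.145,-0.039,-0.005,1],[0,0,0,0.145,-0.039,-0.005,1]]
  ],
  "squeeze": 90
}}

```text
clock: 1.35
position: [0.4502, -0.25, 0.2602]
ee_rot: [0.924, 0.383, -0.0, -0.0]
ft_force: [1.0, -0.4, -0.7]
grip_width: 1.002
grasp_force: 0.0
```

```bash
python3 - <<'E'
from h import *
import cv2
a,b=optics.camera("top"),optics.camera("side")
cv2.imwrite("pics/t1.png",a[:,:,::-1]);cv2.imwrite("pics/s1.png",b[:,:,::-1])
p=cv2.imread("pics/side0.png")
d=cv2.absdiff(p,cv2.imread("pics/s1.png"))[205:262,325:385];print(d.max(),d.mean())
d=cv2.absdiff(cv2.imread("pics/top0.png"),cv2.imread("pics/t1.png"))[215:265,285:340];print(d.max(),d.mean())
go((.449,.0435,.26),-np.pi/4)
E
```

```text
5 1.4410331384015596
11 2.3444848484848486
AFTERTURN shift [ 1.0123 -1.0366  0.0023] turn [-0.0002 -0.0012  0.0051] shift [ 1.0202 -1.0288  0.0043] | pos [ 0.4524 -0.2463  0.2605] q7 -0.4
```

Call:
{"op": "send_rows", "data": {
  "plan": [
    [[0,0,0,0.128,-0.13,0,1],[0,0,0,0.128,-0.13,0,1],[0,0,0,0.128,-0.13,0,1],[0,0,0,0.128,-0.13,0,1],[0,0,0,0.128,-0.13,0,1],[0,0,0,0.128,-0.13,0,1],[0,0,0,0.128,-0.13,0,1],[0,0,0,0.128,-0.13,0,1],[0,0,0,0,0,0,1],[0,0,0,0,0,0.05,1],[0,0,0,0,0,0.1,1],[0,0,0,0,0,0.1,1],[0,0,0,0,0,0,1]]
  ]
}}

```text
clock: 2.53
position: [0.4456, 0.0385, 0.2063]
ee_rot: [0.924, 0.382, -0.003, -0.001]
ft_force: [-0.2, -0.1, 0.4]
grip_width: 1.0
grasp_force: 0.0
```

```bash
python3 - <<'E'
from h import *
import cv2
b=optics.camera("side")[:,:,::-1]
cv2.imwrite("pics/s2.png",cv2.resize(b[120:270,280:460],None,fx=4,fy=4,interpolation=cv2.INTER_CUBIC))
go((.449,.0435,.17),-np.pi/4)
E
```

```text
AFTERTURN shift [ 0.0257 -0.0068  0.1914] turn [-0.002   0.002  -0.0011] shift [ 0.0262 -0.0063  0.1914] | pos [0.4463 0.0389 0.2083] q7 -0.97
```

View pics/s2.png

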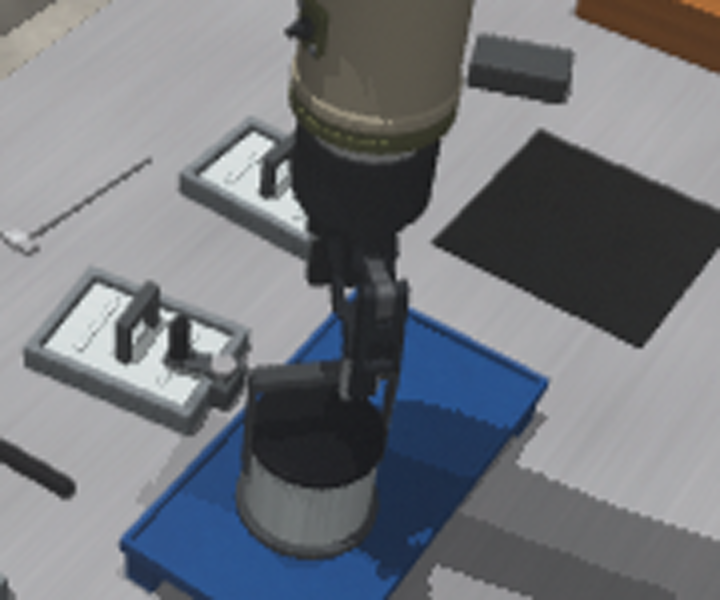

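The side view shows the canister unmoved, with its bail at crop (250–395,372). The gripper is above it at column 365, to the right of the bail's centre. I'll check that against the projection.

```bash
python3 - <<'E'
from h import *
import cv2
o=get_obs();M=R.from_quat(o["ee_rot"]).as_matrix();p=o["position"]
for off in [(0,0,0),(0,0,.0),(0,.05,0),(0,-.05,0),(0,0,-.05)]:
    q=proj("side",p+M@off)[0];print(off,(q-[280,120])*4)
q=proj("side",[.449,.0435,.17])[0];print("bail",(q-[280,120])*4)
b=optics.camera("top")[:,:,::-1]
cv2.imwrite("pics/t2.png",cv2.resize(b[150:300,240:400],None,fx=4,fy=4,interpolation=cv2.INTER_CUBIC))
q=proj("top",p)[0];print((q-[240,150])*4)
E
```

```text
(0, 0, 0) [334.76002013 327.86059042]
(0, 0, 0.0) [334.76002013 327.86059042]
(0, 0.05, 0) [317.18884187 269.23346959]
(0, -0.05, 0) [353.77105515 391.29186579]
(0, 0, -0.05) [343.30372884 267.56988025]
bail [320.68922494 373.14469347]
[278.30855545 353.53280059]
```

View pics/t2.png

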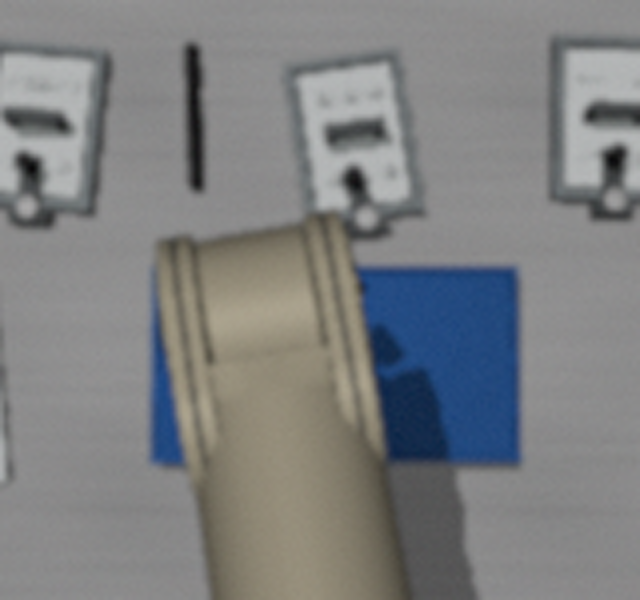

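The top view is blocked by the arm. The predicted finger positions, (354,391) and (317,269), match the side view, so I'll descend and grip.

Call:
{"op": "send_rows", "data": {
  "plan": [
    [[0,0,0,0.026,-0.006,0.05,1],[0,0,0,0,0,0.08,1],[0,0,0,0,0,0.061,1],[0,0,0,0,0,0,0],[0,0,0,0,0,0,0],[0,0,0,0,0,0,0],[0,0,0,0,0,0,0],[0,0,0,0,0,0,0],[0,0,0,0,0,0,0],[0,0,0,0,0,0,0],[0,0,0,0,0,0,0],[0,0,0,0,0,0,0],[0,0,0,0,0,0,0]]
  ]
}}

```text
clock: 3.72
position: [0.4511, 0.0448, 0.1728]
ee_rot: [0.924, 0.383, 0.001, 0.001]
ft_force: [-1.0, -2.2, 6.7]
grip_width: 0.139
grasp_force: 88.4
```

Call:
{"op": "send_rows", "data": {
  "plan": [
    [[0,0,0,0,0,-0.02,0],[0,0,0,0,0,-0.04,0],[0,0,0,0,0,-0.06,0],[0,0,0,0,0,-0.06,0],[0,0,0,0,0,-0.04,0],[0,0,0,0,0,0,0],[0,0,0,0,0,0,0]]
  ]
}}

```text
clock: 4.3
position: [0.4504, 0.045, 0.2161]
ee_rot: [0.924, 0.383, 0.0, 0.0]
ft_force: [0.3, -0.1, -5.3]
grip_width: 0.144
grasp_force: 88.2
```

```bash
python3 - <<'E'
from h import *
go((.431,-.363,.19),-np.pi/4);o=get_obs();print(o['clock'],o['ft_force'],o['grip_width'],o['grasp_force'])
E
```

```text
AFTERTURN shift [-1.5112  1.374   0.1304] turn [ 0.0002 -0.      0.    ] shift [-1.5113  1.3739  0.1308] | pos [0.4504 0.045  0.2161] q7 -0.98
4.3 [ 0.2703399  -0.11087715 -5.30710173] 0.14408086558544161 88.16269040107727
```

Call:
{"op": "send_rows", "data": {
  "plan": [
    [[0,0,0,-0.05,0.045,0.03,0],[0,0,0,-0.1,0.09,0.03,0],[0,0,0,-0.1,0.091,0.03,0],[0,0,0,-0.1,0.091,0,0],[0,0,0,-0.1,0.091,0,0],[0,0,0,-0.1,0.091,0,0],[0,0,0,-0.1,0.091,0,0],[0,0,0,-0.1,0.091,0,0],[0,0,0,-0.1,0.091,0,0],[0,0,0,-0.1,0.091,0,0],[0,0,0,-0.1,0.091,0,0],[0,0,0,-0.1,0.091,0.04,0],[0,0,0,-0.1,0.091,0.05,0],[0,0,0,-0.1,0.091,0.05,0],[0,0,0,-0.1,0.091,0.04,0],[0,0,0,-0.06,0.055,0,0],[0,0,0,0,0,0,0],[0,0,0,0,0,0,0]]
  ]
}}

```text
clock: 5.8
position: [0.4308, -0.3628, 0.1615]
ee_rot: [0.924, 0.382, -0.0, -0.001]
ft_force: [-0.1, 0.8, -6.8]
grip_width: 0.144
grasp_force: 88.2
```

```bash
python3 - <<'E'
from h import *
import cv2
go((.431,-.363,.1375),-np.pi/4);o=get_obs();print(o['clock'],o['ft_force'],o['grip_width'],o['grasp_force'])
b=optics.camera("side")[:,:,::-1]
cv2.imwrite("pics/s3.png",cv2.resize(b[100:240,340:520],None,fx=3,fy=3,interpolation=cv2.INTER_CUBIC))
E
```

```text
AFTERTURN shift [0.     0.0015 0.1199] turn [-0.0011 -0.0002 -0.0008] shift [0.     0.0017 0.1199] | pos [ 0.4308 -0.3628  0.1615] q7 -0.24
5.8 [-0.11361499  0.77343123 -6.76457454] 0.1438068048094726 88.21725726127625
```

View pics/s3.png

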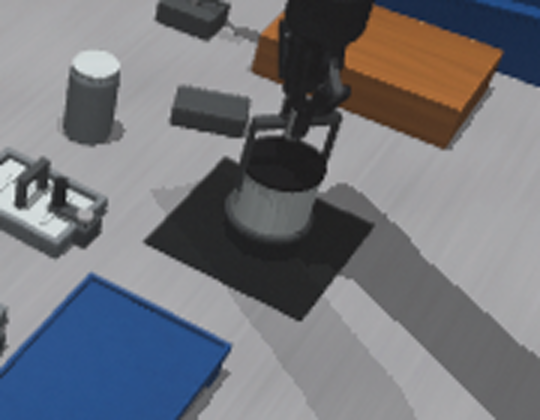

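The canister hangs upright over the middle of the mat, at crop (270,200). I'll lower it, release and go up.

Call:
{"op": "send_rows", "data": {
  "plan": [
    [[0,0,0,0,0,0.04,0],[0,0,0,0,0,0.04,0],[0,0,0,0,0,0.025,0],[0,0,0,0,0,0.012,0],[0,0,0,0,0,0.008,0],[0,0,0,0,0,0.005,0],[0,0,0,0,0,0,0],[0,0,0,0,0,0,0]]
  ]
}}

```text
clock: 6.52
position: [0.4312, -0.3628, 0.1363]
ee_rot: [0.924, 0.383, 0.0, 0.0]
ft_force: [0.1, 0.5, -6.9]
grip_width: 0.14
grasp_force: 88.2
```

Call:
{"op": "send_rows", "data": {
  "plan": [
    [[0,0,0,0,0,0,0.5],[0,0,0,0,0,0,0.8],[0,0,0,0,0,0,0.8],[0,0,0,0,0,0,0.8],[0,0,0,0,0,0,0.8],[0,0,0,0,0,0,0.8],[0,0,0,0,0,-0.03,0.8],[0,0,0,0,0,-0.08,0.8],[0,0,0,0,0,-0.12,0.8],[0,0,0,0,0,-0.12,0.8],[0,0,0,0,0,-0.12,0.8],[0,0,0,0,0,0,0.4]]
  ]
}}

```text
clock: 7.52
position: [0.4329, -0.3638, 0.2358]
ee_rot: [0.924, 0.383, 0.002, 0.003]
ft_force: [1.0, -0.1, 0.7]
grip_width: 0.68
grasp_force: 0.0
```

```bash
python3 - <<'E'
from h import *
pv=np.array([.5829,-.2353]);th=.184
go((*(pv+.034*np.array([np.cos(th),np.sin(th)])),.11),th+np.pi/2)
E
```

```text
AFTERTURN shift [ 1.025  -0.4945  0.6288] turn [ 0.0048 -0.002   0.401 ] shift [1.1245 0.1675 0.6309] | pos [ 0.4329 -0.3638  0.2358] q7 -0.22
```

Call:
{"op": "send_rows", "data": {
  "plan": [
    [[0,0,0.08,0,0,0,0.5],[0,0,0.08,0,0,0,0.5],[0,0,0.08,0,0,0,0.5],[0,0,0.08,0,0,0,0.5],[0,0,0.081,0,0,0,0.5],[0,0,0,0.103,-0.05,0,0.5],[0,0,0,0.103,-0.05,0,0.5],[0,0,0,0.103,-0.05,0,0.5],[0,0,0,0.103,-0.05,0,0.5],[0,0,0,0.103,-0.05,0.1,0.5],[0,0,0,0.103,-0.05,0.12,0.5],[0,0,0,0.103,-0.05,0.12,0.5],[0,0,0,0.103,-0.05,0.12,0.5],[0,0,0,0.103,-0.05,0.1,0.5],[0,0,0,0.1,-0.045,0.06,0.5],[0,0,0,0,0,0,0.5],[0,0,0,0,0,0,0.5]]
  ],
  "squeeze": 25
}}

```text
clock: 8.93
position: [0.6152, -0.2263, 0.1051]
ee_rot: [0.996, 0.093, -0.001, -0.001]
ft_force: [-0.0, -1.1, 0.4]
grip_width: 0.496
grasp_force: 0.0
```

```bash
python3 - <<'E'
from h import *
import cv2
pv=np.array([.5829,-.2353]);th=.184
go((*(pv+.034*np.array([np.cos(th),np.sin(th)])),.052),th+np.pi/2)
b=optics.camera("side")[:,:,::-1]
cv2.imwrite("pics/s4.png",cv2.resize(b[110:230,300:480],None,fx=4,fy=4,interpolation=cv2.INTER_CUBIC))
E
```

```text
AFTERTURN shift [0.0028 0.0147 0.2657] turn [-0.001   0.0007  0.0016] shift [0.0031 0.0151 0.2657] | pos [ 0.6152 -0.2263  0.1051] q7 -1.22
```

View pics/s4.png

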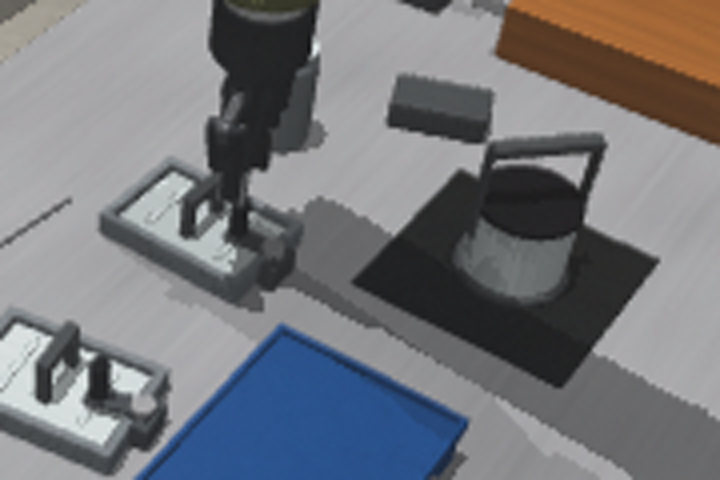

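The canister stands on the mat, and the fingers straddle the right tab's pin at crop (238,220). I'll go down, grip the pin and swing the tab.

Call:
{"op": "send_rows", "data": {
  "plan": [
    [[0,0,0,0.003,0.015,0.05,0.5],[0,0,0,0,0,0.11,0.5],[0,0,0,0,0,0.105,0.5],[0,0,0,0,0,0,0.5],[0,0,0,0,0,0,0],[0,0,0,0,0,0,0],[0,0,0,0,0,0,0],[0,0,0,0,0,0,0],[0,0,0,0,0,0,0],[0,0,0,0,0,0,0]]
  ]
}}

```text
clock: 9.82
position: [0.6168, -0.2316, 0.0547]
ee_rot: [0.996, 0.092, 0.001, 0.001]
ft_force: [-0.7, -3.0, 6.9]
grip_width: 0.177
grasp_force: 26.5
```

Call:
{"op": "send_rows", "data": {
  "plan": [
    [[0,0,-0.073,-0.001,-0.0187,0,0],[0,0,-0.073,-0.001,-0.0187,0,0],[0,0,-0.073,-0.001,-0.0187,0,0],[0,0,-0.073,-0.001,-0.0187,0,0],[0,0,-0.073,-0.001,-0.0187,0,0]]
  ]
}}

```text
clock: 10.23
position: [0.6091, -0.2159, 0.0548]
ee_rot: [0.933, 0.36, 0.001, 0.002]
ft_force: [2.8, -8.2, 2.9]
grip_width: 0.176
grasp_force: 26.3
```

```bash
python3 - <<'E'
from h import *
o=get_obs();print(o['clock'],o['position'],o['ft_force'],o['grip_width'],o['grasp_force'],o['joint_pos'][6])
d=o['position'][:2]-[.5829,-.2353];print(np.hypot(*d),np.arctan2(d[1],d[0]))
E
```

```text
10.2333 [ 0.60914096 -0.2159376   0.05476092] [ 2.78749579 -8.19231187  2.88181819] 0.1760991767318569 26.25054895877838 -0.7429214886546381
0.03261120548930376 0.6356922805321722
```

Call:
{"op": "send_rows", "data": {
  "plan": [
    [[0,0,-0.073,-0.001,-0.0187,0,0],[0,0,-0.073,-0.001,-0.0187,0,0],[0,0,-0.073,-0.001,-0.0187,0,0],[0,0,-0.073,-0.001,-0.0187,0,0],[0,0,-0.073,-0.001,-0.0187,0,0],[0,0,-0.073,-0.001,-0.0187,0,0],[0,0,-0.073,-0.001,-0.0187,0,0],[0,0,-0.073,-0.001,-0.0187,0,0],[0,0,-0.073,-0.001,-0.0187,0,0],[0,0,-0.073,-0.001,-0.0187,0,0],[0,0,0,0,0,0,0],[0,0,0,0,0,0,0]]
  ]
}}

```text
clock: 11.23
position: [0.5756, -0.2069, 0.0547]
ee_rot: [0.612, 0.791, 0.0, 0.003]
ft_force: [7.3, -10.2, -0.1]
grip_width: 0.179
grasp_force: 25.9
```

```bash
python3 - <<'E'
from h import *
o=get_obs();print(o['clock'],o['position'],o['ft_force'],o['grip_width'],o['grasp_force'],o['joint_pos'][6])
d=o['position'][:2]-[.5829,-.2353];print(np.hypot(*d),np.arctan2(d[1],d[0]))
E
```

```text
11.2333 [ 0.57564259 -0.20693825  0.05473008] [  7.2842695  -10.16377047  -0.0962331 ] 0.17868760687946786 25.93457579612732 0.2558076853591529
0.02927556619801484 1.8213083810671369
```

Call:
{"op": "send_rows", "data": {
  "plan": [
    [[0,0,0,0,0,0,0.4],[0,0,0,0,0,0,0.4],[0,0,0,0,0,0,0.4],[0,0,0,0,0,0,0.4],[0,0,0,0,0,-0.05,0.4],[0,0,0,0,0,-0.1,0.4],[0,0,0,0,0,-0.15,0.4],[0,0,0,0,0,-0.05,0.4],[0,0,0,0,0,0,0.6],[0,0,0,0,0,0,0.6]]
  ]
}}

```text
clock: 12.07
position: [0.5741, -0.2037, 0.124]
ee_rot: [0.611, 0.792, 0.0, 0.001]
ft_force: [-0.1, 0.9, -0.2]
grip_width: 0.601
grasp_force: 0.0
```

```bash
python3 - <<'E'
from h import *
go((.6549,-.2367,.11),-.019)
E
```

```text
AFTERTURN shift [-0.1573  0.4069  0.0698] turn [0.0008 0.0006 0.1832] shift [-0.2617  0.3489  0.0704] | pos [ 0.5741 -0.2037  0.124 ] q7 0.29
```

Call:
{"op": "send_rows", "data": {
  "plan": [
    [[0,0,0.061,0,0,0,0.6],[0,0,0.061,0,0,0,0.6],[0,0,0.061,0,0,0,0.6],[0,0,0,-0.039,0.102,0.017,0.6],[0,0,0,-0.039,0.102,0.017,0.6],[0,0,0,-0.039,0.102,0.017,0.6],[0,0,0,-0.04,0.1,0.017,0.6],[0,0,0,0,0,0,0.6],[0,0,0,0,0,0,0.6]]
  ],
  "squeeze": 80
}}

```text
clock: 12.82
position: [0.6541, -0.2362, 0.1074]
ee_rot: [0.714, 0.7, -0.0, -0.001]
ft_force: [-0.1, 0.7, -0.6]
grip_width: 0.598
grasp_force: 0.0
```

```bash
python3 - <<'E'
from h import *
import cv2
go((.6549,-.2367,.053),-.019)
b=optics.camera("side")[:,:,::-1]
cv2.imwrite("pics/s5.png",cv2.resize(b[130:200,310:390],None,fx=6,fy=6,interpolation=cv2.INTER_CUBIC))
E
```

```text
AFTERTURN shift [-0.0023  0.0042  0.272 ] turn [-0.0017 -0.001   0.0002] shift [-0.0027  0.0049  0.272 ] | pos [ 0.6541 -0.2362  0.1074] q7 0.04
```

View pics/s5.png

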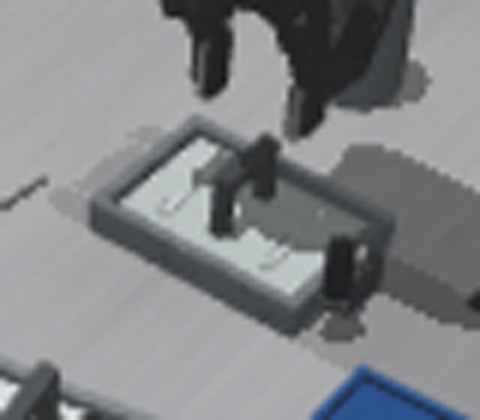

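The right tab is well aside, with its pin at crop (340,265), and the fingers straddle the handle. I'll grip and lift.

Call:
{"op": "send_rows", "data": {
  "plan": [
    [[0,0,0,-0.002,0.004,0.06,0.6],[0,0,0,0,0,0.11,0.6],[0,0,0,0,0,0.1,0.6],[0,0,0,0,0,0,0],[0,0,0,0,0,0,0],[0,0,0,0,0,0,0],[0,0,0,0,0,0,0],[0,0,0,0,0,0,0],[0,0,0,0,0,0,0],[0,0,0,0,0,0,0],[0,0,0,0,0,0,0]]
  ]
}}

```text
clock: 13.78
position: [0.6561, -0.2372, 0.057]
ee_rot: [0.714, 0.7, 0.001, 0.001]
ft_force: [1.3, 0.8, 6.9]
grip_width: 0.117
grasp_force: 79.7
```

Call:
{"op": "send_rows", "data": {
  "plan": [
    [[0,0,0,0,0,-0.02,0],[0,0,0,0,0,-0.05,0],[0,0,0,0,0,-0.08,0],[0,0,0,0,0,-0.1,0],[0,0,0,0,0,-0.08,0],[0,0,0,0,0,-0.04,0],[0,0,0,0,0,0,0]]
  ]
}}

```text
clock: 14.37
position: [0.6558, -0.2372, 0.1317]
ee_rot: [0.714, 0.7, 0.0, 0.001]
ft_force: [0.5, -0.0, -2.6]
grip_width: 0.113
grasp_force: 79.4
```

```bash
python3 - <<'E'
from h import *
go((.447,-.098,.125),0);o=get_obs();print(o['clock'],o['ft_force'],o['grip_width'],o['grasp_force'])
E
```

```text
AFTERTURN shift [ 0.6962 -1.0441  0.0334] turn [ 0.0015  0.0007 -0.0126] shift [ 0.6764 -1.0572  0.0304] | pos [ 0.6558 -0.2372  0.1317] q7 0.05
14.3667 [ 0.49345572 -0.03551965 -2.56341246] 0.11339045262157724 79.35061362572014
```

Call:
{"op": "send_rows", "data": {
  "plan": [
    [[0,0,-0.0126,0,0,0,0],[0,0,0,0.035,-0.052,0,0],[0,0,0,0.07,-0.104,0,0],[0,0,0,0.07,-0.105,0,0],[0,0,0,0.07,-0.105,0,0],[0,0,0,0.07,-0.105,0,0],[0,0,0,0.07,-0.105,0,0],[0,0,0,0.07,-0.105,0,0],[0,0,0,0.07,-0.105,0,0],[0,0,0,0.07,-0.105,0,0],[0,0,0,0.07,-0.105,0,0],[0,0,0,0.03,-0.047,0,0],[0,0,0,0,0,0.05,0],[0,0,0,0,0,0.08,0],[0,0,0,0,0,0.05,0],[0,0,0,0,0,0.02,0],[0,0,0,0,0,0,0],[0,0,0,0,0,0,0]]
  ]
}}

```text
clock: 15.87
position: [0.4467, -0.0979, 0.0892]
ee_rot: [0.707, 0.707, 0.0, -0.001]
ft_force: [-0.2, -0.4, -2.5]
grip_width: 0.119
grasp_force: 79.3
```

```bash
python3 - <<'E'
from h import *
go((.447,-.098,.0845),0);o=get_obs();print(o['clock'],o['ft_force'],o['grip_width'],o['grasp_force'])
import cv2
b=optics.camera("side")[:,:,::-1]
cv2.imwrite("pics/s6.png",cv2.resize(b[160:280,310:430],None,fx=4,fy=4,interpolation=cv2.INTER_CUBIC))
E
```

```text
AFTERTURN shift [-0.0003  0.0016  0.0236] turn [-0.0005 -0.0006  0.0002] shift [-0.0003  0.0016  0.0236] | pos [ 0.4467 -0.0979  0.0892] q7 -0.01
15.8667 [-0.20390647 -0.42946146 -2.47508986] 0.1188592765133619 79.27500581368804
```

View pics/s6.png

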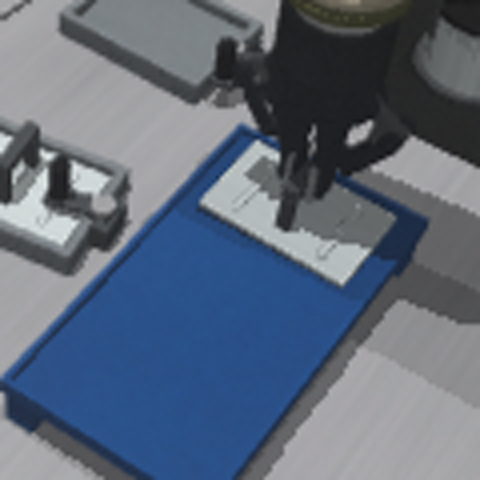

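The plate hangs level just above the right-hand slot, inside the rim. I'll lower and release it.

Call:
{"op": "send_rows", "data": {
  "plan": [
    [[0,0,0,0,0.001,0.012,0],[0,0,0,0,0,0.008,0],[0,0,0,0,0,0.004,0],[0,0,0,0,0,0,0],[0,0,0,0,0,0,0],[0,0,0,0,0,0,0.5],[0,0,0,0,0,0,0.5],[0,0,0,0,0,0,0.5],[0,0,0,0,0,0,0.5],[0,0,0,0,0,-0.05,0.5],[0,0,0,0,0,-0.1,0.5],[0,0,0,0,0,-0.1,0.5],[0,0,0,0,0,-0.05,0.5],[0,0,0,0,0,0,0.5]]
  ],
  "squeeze": 25
}}

```text
clock: 17.08
position: [0.4481, -0.0984, 0.1472]
ee_rot: [0.707, 0.707, 0.001, 0.002]
ft_force: [0.0, -0.6, 0.2]
grip_width: 0.499
grasp_force: 0.0
```

```bash
python3 - <<'E'
from h import *
go((.5997,-.0167,.11),.354-np.pi/2)
E
```

```text
AFTERTURN shift [ 0.8524 -0.1204  0.1859] turn [ 2.900e-03 -4.000e-04  8.112e-01] shift [0.4088 0.7571 0.188 ] | pos [ 0.4481 -0.0984  0.1472] q7 0.05
```

Call:
{"op": "send_rows", "data": {
  "plan": [
    [[0,0,0.081,0,0,0,0.5],[0,0,0.081,0,0,0,0.5],[0,0,0.081,0,0,0,0.5],[0,0,0.081,0,0,0,0.5],[0,0,0.081,0,0,0,0.5],[0,0,0.081,0,0,0,0.5],[0,0,0.081,0,0,0,0.5],[0,0,0.081,0,0,0,0.5],[0,0,0.081,0,0,0,0.5],[0,0,0.082,0,0,0,0.5],[0,0,0,0.107,-0.015,0,0.5],[0,0,0,0.107,-0.015,0,0.5],[0,0,0,0.107,-0.015,0,0.5],[0,0,0,0.107,-0.015,0,0.5],[0,0,0,0.107,-0.015,0.05,0.5],[0,0,0,0.107,-0.015,0.05,0.5],[0,0,0,0.107,-0.015,0.05,0.5],[0,0,0,0.103,-0.015,0.035,0.5],[0,0,0,0,0,0,0.5],[0,0,0,0,0,0,0.5]]
  ]
}}

```text
clock: 18.75
position: [0.5979, -0.0155, 0.1061]
ee_rot: [0.984, 0.177, -0.001, -0.001]
ft_force: [-1.5, -1.0, 0.0]
grip_width: 0.497
grasp_force: 0.0
```

```bash
python3 - <<'E'
from h import *
go((.5997,-.0167,.053),.354-np.pi/2)
E
```

```text
AFTERTURN shift [0.0062 0.0088 0.2655] turn [-0.0011  0.0012  0.0012] shift [0.0067 0.0093 0.2655] | pos [ 0.5979 -0.0155  0.1061] q7 -1.49
```

Call:
{"op": "send_rows", "data": {
  "plan": [
    [[0,0,0,0.006,0.009,0.05,0.5],[0,0,0,0,0,0.11,0.5],[0,0,0,0,0,0.1,0.5],[0,0,0,0,0,0,0.5],[0,0,0,0,0,0,0],[0,0,0,0,0,0,0],[0,0,0,0,0,0,0],[0,0,0,0,0,0,0],[0,0,0,0,0,0,0],[0,0,0,0,0,0,0]]
  ]
}}

```text
clock: 19.58
position: [0.6006, -0.018, 0.0568]
ee_rot: [0.984, 0.176, 0.001, 0.0]
ft_force: [-1.8, -1.9, 6.8]
grip_width: 0.175
grasp_force: 26.2
```

Call:
{"op": "send_rows", "data": {
  "plan": [
    [[0,0,-0.073,-0.001,-0.0187,0,0],[0,0,-0.073,-0.001,-0.0187,0,0],[0,0,-0.073,-0.001,-0.0187,0,0],[0,0,-0.073,-0.001,-0.0187,0,0],[0,0,-0.073,-0.001,-0.0187,0,0],[0,0,-0.073,-0.001,-0.0187,0,0],[0,0,-0.073,-0.001,-0.0187,0,0],[0,0,-0.073,-0.001,-0.0187,0,0],[0,0,-0.073,-0.001,-0.0187,0,0],[0,0,-0.073,-0.001,-0.0187,0,0],[0,0,-0.073,-0.001,-0.0187,0,0],[0,0,-0.073,-0.001,-0.0187,0,0],[0,0,-0.073,-0.001,-0.0187,0,0],[0,0,-0.073,-0.001,-0.0187,0,0],[0,0,-0.073,-0.001,-0.0187,0,0],[0,0,0,0,0,0,0],[0,0,0,0,0,0,0]]
  ]
}}

```text
clock: 21.0
position: [0.5558, 0.0001, 0.0569]
ee_rot: [0.542, 0.84, 0.001, 0.002]
ft_force: [6.2, -4.9, 1.8]
grip_width: 0.175
grasp_force: 25.9
```

```bash
python3 - <<'E'
from h import *
o=get_obs();print(o['clock'],o['position'],o['ft_force'],o['grip_width'],o['grasp_force'],o['joint_pos'][6])
d=o['position'][:2]-[.5669,-.0288];print(np.hypot(*d),np.arctan2(d[1],d[0])-.139)
go((.638,-.0187,.11),.139)
E
```

```text
21.0 [5.55814665e-01 1.28882178e-04 5.68842954e-02] [ 6.2140262  -4.86388946  1.78210447] 0.17515184560300395 25.870381593704224 -0.058948466931809516
0.0309800721909745 1.7977301726237558
AFTERTURN shift [-0.1502  0.3939 -0.2656] turn [0.0025 0.0017 0.1909] shift [-0.2561  0.3363 -0.2637] | pos [5.558e-01 1.000e-04 5.690e-02] q7 -0.06
```

Call:
{"op": "send_rows", "data": {
  "plan": [
    [[0,0,0,0,0,0,0.4],[0,0,0,0,0,0,0.4],[0,0,0,0,0,0,0.4],[0,0,0,0,0,0,0.4],[0,0,0,0,0,-0.05,0.4],[0,0,0,0,0,-0.1,0.4],[0,0,0,0,0,-0.1,0.4],[0,0,0,0,0,-0.05,0.4],[0,0,0.063,0,0,0,0.6],[0,0,0.063,0,0,0,0.6],[0,0,0.065,0,0,0,0.6],[0,0,0,-0.03,0.08,0,0.6],[0,0,0,-0.03,0.08,0,0.6],[0,0,0,-0.03,0.08,0,0.6],[0,0,0,-0.03,0.08,0,0.6],[0,0,0,-0.03,0.074,0,0.6],[0,0,0,0,0,0,0.6],[0,0,0,0,0,0,0.6]]
  ],
  "squeeze": 80
}}

```text
clock: 22.5
position: [0.636, -0.0168, 0.1155]
ee_rot: [0.656, 0.755, 0.0, -0.0]
ft_force: [-0.6, -0.4, 0.6]
grip_width: 0.602
grasp_force: 0.0
```

```bash
python3 - <<'E'
from h import *
go((.638,-.0187,.054),.139)
E
```

```text
AFTERTURN shift [-0.0107  0.0086  0.3073] turn [-0.0004 -0.0005  0.0003] shift [-0.0109  0.0088  0.3073] | pos [ 0.636  -0.0168  0.1155] q7 -0.25
```

Call:
{"op": "send_rows", "data": {
  "plan": [
    [[0,0,0,-0.011,0.009,0.06,0.6],[0,0,0,0,0,0.13,0.6],[0,0,0,0,0,0.117,0.6],[0,0,0,0,0,0,0],[0,0,0,0,0,0,0],[0,0,0,0,0,0,0],[0,0,0,0,0,0,0],[0,0,0,0,0,0,0],[0,0,0,0,0,0,0],[0,0,0,0,0,0,0],[0,0,0,0,0,0,0]]
  ]
}}

```text
clock: 23.42
position: [0.6391, -0.0187, 0.0559]
ee_rot: [0.656, 0.755, 0.001, 0.001]
ft_force: [2.6, 1.0, 7.0]
grip_width: 0.122
grasp_force: 79.6
```

Call:
{"op": "send_rows", "data": {
  "plan": [
    [[0,0,0,0,0,-0.02,0],[0,0,0,0,0,-0.05,0],[0,0,0,0,0,-0.08,0],[0,0,0,0,0,-0.1,0],[0,0,0,0,0,-0.08,0],[0,0,0,0,0,-0.04,0],[0,0,0,0,0,0,0]]
  ]
}}

```text
clock: 24.0
position: [0.6387, -0.019, 0.1305]
ee_rot: [0.656, 0.755, 0.001, 0.001]
ft_force: [-0.1, -0.3, -2.4]
grip_width: 0.12
grasp_force: 80.0
```

```bash
python3 - <<'E'
from h import *
go((.447,-.003,.125),0);o=get_obs();print(o['clock'],o['ft_force'],o['grip_width'],o['grasp_force'])
E
```

```text
AFTERTURN shift [ 0.0802 -0.9585  0.0274] turn [0.0015 0.0005 0.0929] shift [ 0.2126 -0.9381  0.0252] | pos [ 0.6387 -0.019   0.1305] q7 -0.24
24.0 [-0.12892619 -0.29246895 -2.42667572] 0.11991777977310691 80.01914620399475
```

Call:
{"op": "send_rows", "data": {
  "plan": [
    [[0,0,0.046,0,0,0,0],[0,0,0.047,0,0,0,0],[0,0,0,0.004,-0.048,0,0],[0,0,0,0.008,-0.1,0,0],[0,0,0,0.008,-0.1,0,0],[0,0,0,0.008,-0.1,0,0],[0,0,0,0.008,-0.1,0,0],[0,0,0,0.008,-0.1,0,0],[0,0,0,0.008,-0.1,0,0],[0,0,0,0.008,-0.1,0,0],[0,0,0,0.008,-0.1,0,0],[0,0,0,0.008,-0.07,0,0],[0,0,0,0.004,-0.04,0,0],[0,0,0,0,0,0.05,0],[0,0,0,0,0,0.08,0],[0,0,0,0,0,0.05,0],[0,0,0,0,0,0.018,0],[0,0,0,0,0,0,0],[0,0,0,0,0,0,0]]
  ]
}}

```text
clock: 25.58
position: [0.4466, -0.0026, 0.0886]
ee_rot: [0.707, 0.707, 0.0, -0.001]
ft_force: [-0.6, 0.8, -1.5]
grip_width: 0.12
grasp_force: 79.9
```

```bash
python3 - <<'E'
from h import *
go((.447,-.003,.0838),0);o=get_obs();print(o['clock'],o['ft_force'],o['grip_width'],o['grasp_force'])
import cv2
b=optics.camera("side")[:,:,::-1]
cv2.imwrite("pics/s7.png",cv2.resize(b[150:290,300:440],None,fx=4,fy=4,interpolation=cv2.INTER_CUBIC))
E
```

```text
AFTERTURN shift [-0.0018  0.0019  0.0238] turn [-0.0004 -0.0007  0.0004] shift [-0.0018  0.0019  0.0238] | pos [ 0.4466 -0.0026  0.0886] q7 -0.31
25.5833 [-0.55097944  0.79581103 -1.47247322] 0.12001977264420131 79.91972208023071
```

View pics/s7.png

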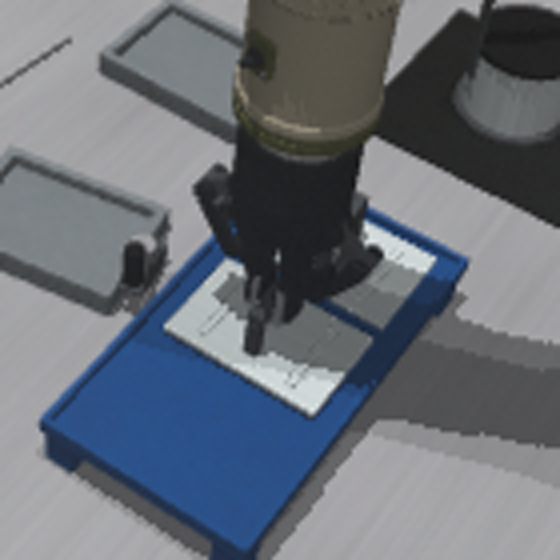

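The second plate hangs level beside the first, with a visible gap between them. I'll lower it, release, and move on to the left tab.

Call:
{"op": "send_rows", "data": {
  "plan": [
    [[0,0,0,-0.001,0.001,0.012,0],[0,0,0,0,0,0.008,0],[0,0,0,0,0,0.004,0],[0,0,0,0,0,0,0],[0,0,0,0,0,0,0],[0,0,0,0,0,0,0.5],[0,0,0,0,0,0,0.5],[0,0,0,0,0,0,0.5],[0,0,0,0,0,0,0.5],[0,0,0,0,0,-0.05,0.5],[0,0,0,0,0,-0.1,0.5],[0,0,0,0,0,-0.1,0.5],[0,0,0,0,0,-0.05,0.5],[0,0,0,0,0,0,0.5]]
  ],
  "squeeze": 25
}}

```text
clock: 26.8
position: [0.4481, -0.0033, 0.1462]
ee_rot: [0.707, 0.707, 0.001, 0.002]
ft_force: [0.1, -0.2, 0.2]
grip_width: 0.502
grasp_force: 0.0
```

```bash
python3 - <<'E'
from h import *
go((.612,.2494,.11),-.04-np.pi/2)
E
```

```text
AFTERTURN shift [-0.7684  1.2954  0.181 ] turn [ 0.0011  0.0027 -1.0206] shift [1.264  0.8187 0.182 ] | pos [ 0.4481 -0.0033  0.1462] q7 -0.2
```

Call:
{"op": "send_rows", "data": {
  "plan": [
    [[0,0,0.0767,0,0,0,0.5],[0,0,0.0767,0,0,0,0.5],[0,0,0.0767,0,0,0,0.5],[0,0,0.0767,0,0,0,0.5],[0,0,0.0767,0,0,0,0.5],[0,0,0.0767,0,0,0,0.5],[0,0,0.0767,0,0,0,0.5],[0,0,0.0767,0,0,0,0.5],[0,0,0.0767,0,0,0,0.5],[0,0,0.0767,0,0,0,0.5],[0,0,0.0767,0,0,0,0.5],[0,0,0.0767,0,0,0,0.5],[0,0,0.0767,0,0,0,0.5],[0,0,0.0767,0,0,0,0.5]]
  ]
}}

```text
clock: 27.97
position: [0.4463, -0.0034, 0.1432]
ee_rot: [1.0, -0.023, -0.0, 0.0]
ft_force: [-0.1, -0.7, 0.3]
grip_width: 0.497
grasp_force: 0.0
```

Call:
{"op": "send_rows", "data": {
  "plan": [
    [[0,0,0,0.059,-0.1,0,0.5],[0,0,0,0.059,-0.1,0,0.5],[0,0,0,0.059,-0.1,0,0.5],[0,0,0,0.059,-0.1,0,0.5],[0,0,0,0.059,-0.1,0,0.5],[0,0,0,0.059,-0.1,0,0.5],[0,0,0,0.059,-0.1,0,0.5],[0,0,0,0.059,-0.1,0,0.5],[0,0,0,0.059,-0.1,0,0.5],[0,0,0,0.059,-0.1,0.04,0.5],[0,0,0,0.059,-0.1,0.05,0.5],[0,0,0,0.059,-0.1,0.05,0.5],[0,0,0,0.059,-0.095,0.035,0.5],[0,0,0,0,0,0,0.5],[0,0,0,0,0,0,0.5]]
  ]
}}

```text
clock: 29.22
position: [0.6095, 0.2505, 0.1071]
ee_rot: [1.0, -0.019, -0.001, 0.0]
ft_force: [-0.4, 0.1, 0.3]
grip_width: 0.5
grasp_force: 0.0
```

```bash
python3 - <<'E'
from h import *
import cv2
go((.612,.2494,.055),-.04-np.pi/2)
a=optics.camera("top")[:,:,::-1];b=optics.camera("side")[:,:,::-1]
a=cv2.resize(a[140:290,220:470],None,fx=3,fy=3,interpolation=cv2.INTER_CUBIC);b=cv2.resize(b[220:300,200:320],(450,300),interpolation=cv2.INTER_CUBIC)[:140]
b=cv2.imwrite("pics/t8.png",a)
cv2.imwrite("pics/s8.png",cv2.resize(optics.camera("side")[210:310,190:330,::-1],None,fx=4,fy=4,interpolation=cv2.INTER_CUBIC))
E
```

```text
AFTERTURN shift [0.0129 0.0049 0.2605] turn [0.0002 0.0016 0.0013] shift [0.0135 0.0048 0.2605] | pos [0.6095 0.2505 0.1071] q7 -2.39
```

View pics/s8.png

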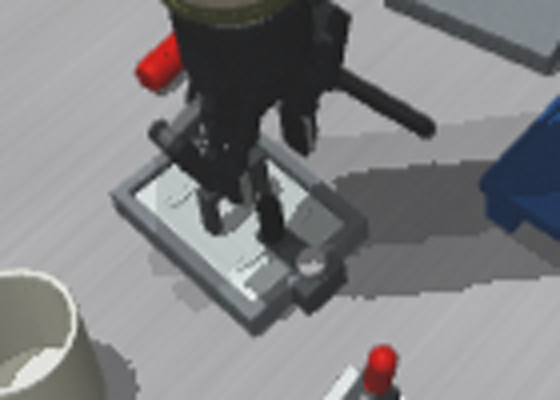

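The fingers straddle the left pin at crop (270,220). I'll go down, grip and swing.

Call:
{"op": "send_rows", "data": {
  "plan": [
    [[0,0,0,0.012,0.005,0.05,0.5],[0,0,0,0,0,0.11,0.5],[0,0,0,0,0,0.1,0.5],[0,0,0,0,0,0,0.5],[0,0,0,0,0,0,0],[0,0,0,0,0,0,0],[0,0,0,0,0,0,0],[0,0,0,0,0,0,0],[0,0,0,0,0,0,0],[0,0,0,0,0,0,0]]
  ]
}}

```text
clock: 30.2
position: [0.6129, 0.2513, 0.0584]
ee_rot: [1.0, -0.019, 0.001, -0.002]
ft_force: [2.7, 9.8, -8.2]
grip_width: 0.174
grasp_force: 26.6
```

Call:
{"op": "send_rows", "data": {
  "plan": [
    [[0,0,-0.073,-0.001,-0.0187,0,0],[0,0,-0.073,-0.001,-0.0187,0,0],[0,0,-0.073,-0.001,-0.0187,0,0],[0,0,-0.073,-0.001,-0.0187,0,0],[0,0,-0.073,-0.001,-0.0187,0,0],[0,0,-0.073,-0.001,-0.0187,0,0],[0,0,-0.073,-0.001,-0.0187,0,0],[0,0,-0.073,-0.001,-0.0187,0,0],[0,0,-0.073,-0.001,-0.0187,0,0],[0,0,-0.073,-0.001,-0.0187,0,0],[0,0,-0.073,-0.001,-0.0187,0,0],[0,0,-0.073,-0.001,-0.0187,0,0],[0,0,-0.073,-0.001,-0.0187,0,0],[0,0,-0.073,-0.001,-0.0187,0,0],[0,0,-0.073,-0.001,-0.0187,0,0],[0,0,-0.073,-0.001,-0.0187,0,0],[0,0,0,0,0,0,0],[0,0,0,0,0,0,0]]
  ]
}}

```text
clock: 31.7
position: [0.5732, 0.2879, 0.0586]
ee_rot: [0.654, 0.757, 0.003, -0.002]
ft_force: [0.8, 15.3, -7.8]
grip_width: 0.172
grasp_force: 26.6
```

```bash
python3 - <<'E'
from h import *
o=get_obs();print(o['clock'],o['position'],o['ft_force'],o['grip_width'],o['grasp_force'],o['joint_pos'][6])
d=o['position'][:2]-[.577,.2507];print(np.hypot(*d),np.arctan2(d[1],d[0])+.07)
go((.649,.2455,.11),-.07)
E
```

```text
31.7 [0.57315629 0.28785784 0.05862354] [ 0.83104845 15.32020331 -7.83834371] 0.17240527148399876 26.569050550460815 -0.8857508954231279
0.03735611724014463 1.7438724925550764
AFTERTURN shift [-0.1847  0.3931 -0.2569] turn [ 0.0013 -0.0049  0.1434] shift [-0.2626  0.3453 -0.2578] | pos [0.5732 0.2879 0.0586] q7 -0.89
```

Call:
{"op": "send_rows", "data": {
  "plan": [
    [[0,0,0,0,0,0,0.4],[0,0,0,0,0,0,0.4],[0,0,0,0,0,0,0.4],[0,0,0,0,0,0,0.4],[0,0,0,0,0,-0.05,0.4],[0,0,0,0,0,-0.1,0.4],[0,0,0,0,0,-0.1,0.4],[0,0,0,0,0,-0.04,0.4],[0,0,0.047,0,0,0,0.6],[0,0,0.048,0,0,0,0.6],[0,0,0.048,0,0,0,0.6],[0,0,0,-0.037,0.08,0,0.6],[0,0,0,-0.037,0.08,0,0.6],[0,0,0,-0.037,0.08,0,0.6],[0,0,0,-0.037,0.08,0,0.6],[0,0,0,-0.037,0.073,0,0.6],[0,0,0,0,0,0,0.6],[0,0,0,0,0,0,0.6]]
  ],
  "squeeze": 80
}}

```text
clock: 33.2
position: [0.6498, 0.2403, 0.1147]
ee_rot: [0.733, 0.68, -0.0, -0.0]
ft_force: [1.2, 0.5, -0.5]
grip_width: 0.6
grasp_force: 0.0
```

```bash
python3 - <<'E'
from h import *
go((.649,.2455,.055),-.07)
E
```

```text
AFTERTURN shift [ 0.0256 -0.0058  0.2987] turn [-0.0001  0.     -0.0033] shift [ 0.0256 -0.0058  0.2987] | pos [0.6498 0.2403 0.1147] q7 -0.92
```

Call:
{"op": "send_rows", "data": {
  "plan": [
    [[0,0,0,0.026,-0.006,0.05,0.6],[0,0,0,0,0,0.13,0.6],[0,0,0,0,0,0.117,0.6],[0,0,0,0,0,0,0],[0,0,0,0,0,0,0],[0,0,0,0,0,0,0],[0,0,0,0,0,0,0],[0,0,0,0,0,0,0],[0,0,0,0,0,0,0],[0,0,0,0,0,0,0],[0,0,0,0,0,0,0]]
  ]
}}

```text
clock: 34.12
position: [0.6489, 0.2472, 0.0573]
ee_rot: [0.732, 0.681, 0.001, 0.0]
ft_force: [-2.2, 0.0, 5.9]
grip_width: 0.117
grasp_force: 79.7
```

Call:
{"op": "send_rows", "data": {
  "plan": [
    [[0,0,0,0,0,-0.02,0],[0,0,0,0,0,-0.05,0],[0,0,0,0,0,-0.08,0],[0,0,0,0,0,-0.1,0],[0,0,0,0,0,-0.08,0],[0,0,0,0,0,-0.04,0],[0,0,0,0,0,0,0]]
  ]
}}

```text
clock: 34.7
position: [0.6494, 0.2469, 0.1326]
ee_rot: [0.733, 0.681, 0.002, 0.001]
ft_force: [0.1, -0.1, -1.8]
grip_width: 0.121
grasp_force: 78.8
```

```bash
python3 - <<'E'
from h import *
go((.447,.093,.125),0);o=get_obs();print(o['clock'],o['ft_force'],o['grip_width'],o['grasp_force'])
E
```

```text
AFTERTURN shift [-0.7697 -1.012   0.0378] turn [ 0.0023 -0.001  -0.0488] shift [-0.8418 -0.9531  0.0333] | pos [0.6494 0.2469 0.1326] q7 -0.92
34.7 [ 0.12713816 -0.08054757 -1.83733422] 0.12104452326119385 78.75307202339172
```

Call:
{"op": "send_rows", "data": {
  "plan": [
    [[0,0,-0.049,0,0,0,0],[0,0,0,-0.035,-0.046,0,0],[0,0,0,-0.07,-0.092,0,0],[0,0,0,-0.07,-0.092,0,0],[0,0,0,-0.07,-0.092,0,0],[0,0,0,-0.07,-0.092,0,0],[0,0,0,-0.07,-0.092,0,0],[0,0,0,-0.07,-0.092,0,0],[0,0,0,-0.07,-0.092,0,0],[0,0,0,-0.07,-0.092,0,0],[0,0,0,-0.07,-0.092,0,0],[0,0,0,-0.07,-0.092,0,0],[0,0,0,-0.035,-0.046,0,0],[0,0,0,0,0,0.05,0],[0,0,0,0,0,0.08,0],[0,0,0,0,0,0.05,0],[0,0,0,0,0,0.02,0],[0,0,0,0,0,0,0],[0,0,0,0,0,0,0]]
  ]
}}

```text
clock: 36.28
position: [0.4463, 0.0929, 0.0895]
ee_rot: [0.707, 0.708, 0.0, -0.0]
ft_force: [0.2, 1.0, -2.4]
grip_width: 0.114
grasp_force: 78.6
```

```bash
python3 - <<'E'
from h import *
go((.447,.093,.0853),0);o=get_obs();print(o['clock'],o['ft_force'],o['grip_width'],o['grasp_force'])
import cv2
b=optics.camera("side")[:,:,::-1]
cv2.imwrite("pics/s9.png",cv2.resize(b[110:300,220:470],None,fx=3,fy=3,interpolation=cv2.INTER_CUBIC))
E
```

```text
AFTERTURN shift [0.0003 0.0036 0.0211] turn [-0.0003 -0.0006  0.001 ] shift [0.0002 0.0037 0.0211] | pos [0.4463 0.0929 0.0895] q7 -0.71
36.2833 [ 0.20242444  0.95773364 -2.36015914] 0.11432831972250047 78.61588954925537
```

View pics/s9.png

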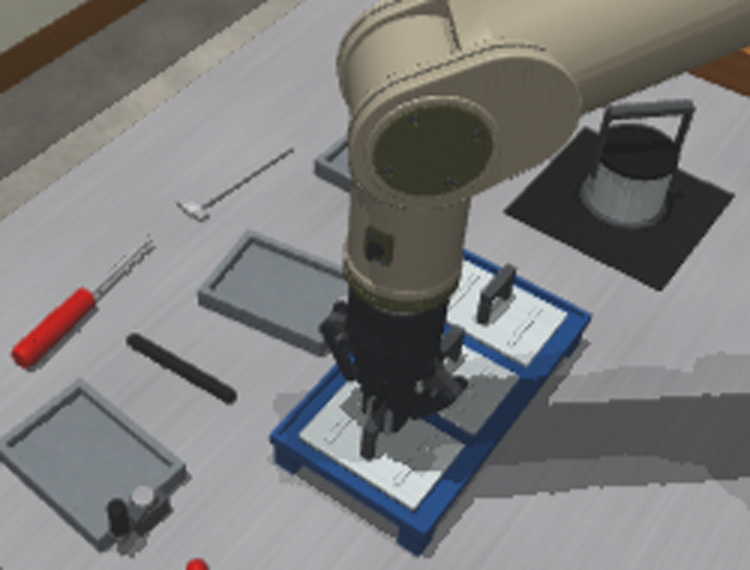

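The third plate hangs level in the left slot, and the canister is still on the mat. I'll release it and go back to the left tab's pin.

Call:
{"op": "send_rows", "data": {
  "plan": [
    [[0,0,0,0,0.002,0.01,0],[0,0,0,0,0,0.008,0],[0,0,0,0,0,0.004,0],[0,0,0,0,0,0,0],[0,0,0,0,0,0,0],[0,0,0,0,0,0,0.5],[0,0,0,0,0,0,0.5],[0,0,0,0,0,0,0.5],[0,0,0,0,0,0,0.5],[0,0,0,0,0,-0.05,0.5],[0,0,0,0,0,-0.1,0.5],[0,0,0,0,0,-0.1,0.5],[0,0,0,0,0,-0.05,0.5],[0,0,0,0,0,0,0.5]]
  ],
  "squeeze": 25
}}

```text
clock: 37.5
position: [0.4478, 0.0927, 0.1476]
ee_rot: [0.707, 0.707, 0.001, 0.001]
ft_force: [-0.1, 1.0, -0.2]
grip_width: 0.501
grasp_force: 0.0
```

```bash
python3 - <<'E'
from h import *
go((.573,.2875,.11),.146)
E
```

```text
AFTERTURN shift [0.8725 0.7608 0.1878] turn [ 0.0023  0.0005 -0.097 ] shift [0.9737 0.6256 0.1896] | pos [0.4478 0.0927 0.1476] q7 -0.6
```

Call:
{"op": "send_rows", "data": {
  "plan": [
    [[0,0,-0.048,0,0,0,0.5],[0,0,-0.049,0,0,0,0.5],[0,0,0,-0.016,0.107,0,0.5],[0,0,0,-0.016,0.107,0,0.5],[0,0,0,-0.016,0.107,0,0.5],[0,0,0,-0.016,0.107,0,0.5],[0,0,0,-0.016,0.107,0,0.5],[0,0,0,-0.016,0.107,0,0.5],[0,0,0,0.107,0.013,0,0.5],[0,0,0,0.107,0.013,0,0.5],[0,0,0,0.107,0.013,0,0.5],[0,0,0,0.107,0.013,0,0.5],[0,0,0,0.107,0.013,0,0.5],[0,0,0,0.107,0.013,0.03,0.5],[0,0,0,0.107,0.013,0.05,0.5],[0,0,0,0.107,0.013,0.05,0.5],[0,0,0,0.107,0.013,0.04,0.5],[0,0,0,0,0,0,0.5],[0,0,0,0,0,0,0.5]]
  ]
}}

```text
clock: 39.08
position: [0.5705, 0.287, 0.1101]
ee_rot: [0.653, 0.758, -0.001, -0.001]
ft_force: [0.7, -0.6, 0.5]
grip_width: 0.502
grasp_force: 0.0
```

```bash
python3 - <<'E'
from h import *
go((.573,.2875,.057),.146)
E
```

```text
AFTERTURN shift [0.0005 0.0128 0.2653] turn [-0.0012 -0.      0.0017] shift [0.0005 0.0132 0.2653] | pos [0.5705 0.287  0.1101] q7 -0.81
```

Call:
{"op": "send_rows", "data": {
  "plan": [
    [[0,0,0,0,0.013,0.05,0.5],[0,0,0,0,0,0.11,0.5],[0,0,0,0,0,0.1,0.5],[0,0,0,0,0,0,0.5],[0,0,0,0,0,0,0],[0,0,0,0,0,0,0],[0,0,0,0,0,0,0],[0,0,0,0,0,0,0],[0,0,0,0,0,0,0],[0,0,0,0,0,0,0]]
  ]
}}

```text
clock: 39.92
position: [0.5748, 0.2862, 0.0601]
ee_rot: [0.654, 0.757, 0.001, 0.001]
ft_force: [-0.6, -2.0, 5.6]
grip_width: 0.177
grasp_force: 25.8
```

Call:
{"op": "send_rows", "data": {
  "plan": [
    [[0,0,0.073,-0.001,0.0187,0,0],[0,0,0.073,-0.001,0.0187,0,0],[0,0,0.073,-0.001,0.0187,0,0],[0,0,0.073,-0.001,0.0187,0,0],[0,0,0.073,-0.001,0.0187,0,0],[0,0,0.073,-0.001,0.0187,0,0],[0,0,0.073,-0.001,0.0187,0,0],[0,0,0.073,-0.001,0.0187,0,0],[0,0,0.073,-0.001,0.0187,0,0],[0,0,0.073,-0.001,0.0187,0,0],[0,0,0.073,-0.001,0.0187,0,0],[0,0,0.073,-0.001,0.0187,0,0],[0,0,0.073,-0.001,0.0187,0,0],[0,0,0.073,-0.001,0.0187,0,0],[0,0,0.073,-0.001,0.0187,0,0],[0,0,0.073,-0.001,0.0187,0,0],[0,0,0.02,0,0.005,0,0],[0,0,0,0,0,0,0],[0,0,0,0,0,0,0]]
  ]
}}

```text
clock: 41.5
position: [0.6106, 0.2519, 0.0599]
ee_rot: [1.0, -0.032, -0.002, 0.0]
ft_force: [-13.8, -0.4, 12.4]
grip_width: 0.172
grasp_force: 26.5
```

```bash
python3 - <<'E'
from h import *
o=get_obs();print(o['clock'],o['position'],o['ft_force'],o['grip_width'],o['grasp_force'],o['joint_pos'][6])
q=o['ee_rot'];print("toolx",2*np.arctan2(q[1],q[0])+.07)
d=o['position'][:2]-[.577,.2507];print(np.hypot(*d),np.arctan2(d[1],d[0])+.07)
d=o['position'][:2]-[.649,.2457];print("frame-local pin",R.from_euler('z',.07).as_matrix()[:2,:2]@d)
E
```

```text
41.5 [0.61062513 0.25189827 0.05992201] [-13.84626955  -0.35926003  12.38108887] 0.1719681332107063 26.5030637383461 -2.3904753884374648
toolx 0.006984058494207579
0.03364647881577111 0.10562094114607033
frame-local pin [-0.03871441  0.00349904]
```

Call:
{"op": "send_rows", "data": {
  "plan": [
    [[0,0,0,0,0,0,0.4],[0,0,0,0,0,0,0.4],[0,0,0,0,0,0,0.4],[0,0,0,0,0,0,0.4],[0,0,0,0,0,-0.05,0.4],[0,0,0,0,0,-0.1,0.4],[0,0,0,0,0,-0.15,0.4],[0,0,0,0,0,-0.1,0.4],[0,0,0,0,0,0,0.5],[0,0,0,0,0,0,0.5]]
  ]
}}

```text
clock: 42.33
position: [0.6141, 0.2506, 0.1411]
ee_rot: [0.999, -0.033, 0.001, -0.001]
ft_force: [-1.1, -0.4, -0.2]
grip_width: 0.503
grasp_force: 0.0
```

```bash
python3 - <<'E'
from h import *
# M pin as released (0.5558,0.0001), toolx angle from quat .542,.84
go((.5558,.0001,.11),2*np.arctan2(.84,.542)-np.pi/2)
E
```

```text
AFTERTURN shift [1.021  0.7819 0.1557] turn [-0.0017 -0.0013  0.7204] shift [-0.2096  1.269   0.1536] | pos [0.6141 0.2506 0.1411] q7 -2.35
```

Call:
{"op": "send_rows", "data": {
  "plan": [
    [[0,0,-0.0808,0,0,0,0.5],[0,0,-0.0808,0,0,0,0.5],[0,0,-0.0808,0,0,0,0.5],[0,0,-0.0808,0,0,0,0.5],[0,0,-0.0808,0,0,0,0.5],[0,0,-0.0808,0,0,0,0.5],[0,0,-0.0808,0,0,0,0.5],[0,0,-0.0808,0,0,0,0.5],[0,0,-0.0808,0,0,0,0.5],[0,0,-0.0808,0,0,0,0.5],[0,0,-0.0808,0,0,0,0.5],[0,0,-0.0808,0,0,0,0.5],[0,0,-0.0808,0,0,0,0.5],[0,0,-0.0808,0,0,0,0.5],[0,0,-0.0808,0,0,0,0.5],[0,0,-0.0808,0,0,0,0.5],[0,0,-0.0808,0,0,0,0.5]]
  ]
}}

```text
clock: 43.75
position: [0.613, 0.2498, 0.1382]
ee_rot: [0.54, 0.842, -0.001, -0.0]
ft_force: [-0.2, -0.6, 0.1]
grip_width: 0.503
grasp_force: 0.0
```

Call:
{"op": "send_rows", "data": {
  "plan": [
    [[0,0,0,-0.102,-0.078,0,0.5],[0,0,0,-0.102,-0.078,0,0.5],[0,0,0,-0.102,-0.078,0,0.5],[0,0,0,-0.102,-0.078,0,0.5],[0,0,0,-0.102,-0.078,0,0.5],[0,0,0,-0.102,-0.078,0,0.5],[0,0,0,-0.102,-0.078,0.03,0.5],[0,0,0,-0.102,-0.078,0.04,0.5],[0,0,0,-0.102,-0.078,0.04,0.5],[0,0,0,-0.102,-0.078,0.03,0.5],[0,0,0,0,0,0,0.5],[0,0,0,0,0,0,0.5]]
  ]
}}

```text
clock: 44.75
position: [0.5545, -0.0019, 0.1101]
ee_rot: [0.544, 0.839, -0.001, -0.001]
ft_force: [-0.5, 0.9, -0.1]
grip_width: 0.498
grasp_force: 0.0
```

```bash
python3 - <<'E'
from h import *
go((.5558,.0001,.057),2*np.arctan2(.84,.542)-np.pi/2)
E
```

```text
AFTERTURN shift [0.0063 0.01   0.2656] turn [-0.0012 -0.0003 -0.0025] shift [0.0062 0.0104 0.2656] | pos [ 0.5545 -0.0019  0.1101] q7 -0.1
```

Call:
{"op": "send_rows", "data": {
  "plan": [
    [[0,0,0,0.006,0.01,0.05,0.5],[0,0,0,0,0,0.11,0.5],[0,0,0,0,0,0.1,0.5],[0,0,0,0,0,0,0.5],[0,0,0,0,0,0,0],[0,0,0,0,0,0,0],[0,0,0,0,0,0,0],[0,0,0,0,0,0,0],[0,0,0,0,0,0,0],[0,0,0,0,0,0,0]]
  ]
}}

```text
clock: 45.58
position: [0.5562, 0.0034, 0.0591]
ee_rot: [0.542, 0.841, 0.001, -0.0]
ft_force: [0.6, 7.4, -4.1]
grip_width: 0.179
grasp_force: 24.8
```

Call:
{"op": "send_rows", "data": {
  "plan": [
    [[0,0,0.073,-0.001,0.0187,0,0],[0,0,0.073,-0.001,0.0187,0,0],[0,0,0.073,-0.001,0.0187,0,0],[0,0,0.073,-0.001,0.0187,0,0],[0,0,0.073,-0.001,0.0187,0,0],[0,0,0.073,-0.001,0.0187,0,0],[0,0,0.073,-0.001,0.0187,0,0],[0,0,0.073,-0.001,0.0187,0,0],[0,0,0.073,-0.001,0.0187,0,0],[0,0,0.073,-0.001,0.0187,0,0],[0,0,0.073,-0.001,0.0187,0,0],[0,0,0.073,-0.001,0.0187,0,0],[0,0,0.073,-0.001,0.0187,0,0],[0,0,0.073,-0.001,0.0187,0,0],[0,0,0.073,-0.001,0.0187,0,0],[0,0,0.073,-0.001,0.0187,0,0],[0,0,0.073,-0.001,0.0187,0,0],[0,0,0,0,0,0,0],[0,0,0,0,0,0,0]]
  ]
}}

```text
clock: 47.17
position: [0.6049, -0.0242, 0.0592]
ee_rot: [0.998, 0.068, 0.0, -0.0]
ft_force: [3.6, 2.7, -6.1]
grip_width: 0.174
grasp_force: 24.9
```

Call:
{"op": "send_rows", "data": {
  "plan": [
    [[0,0,0,0,0,0,0.4],[0,0,0,0,0,0,0.4],[0,0,0,0,0,0,0.4],[0,0,0,0,0,0,0.4],[0,0,0,0,0,-0.05,0.4],[0,0,0,0,0,-0.1,0.4],[0,0,0,0,0,-0.15,0.4],[0,0,0,0,0,-0.1,0.4],[0,0,0,0,0,0,0.5],[0,0,0,0,0,0,0.5]]
  ]
}}

```text
clock: 48.0
position: [0.6053, -0.0246, 0.141]
ee_rot: [0.998, 0.067, 0.001, 0.0]
ft_force: [0.1, -0.6, -0.3]
grip_width: 0.503
grasp_force: 0.0
```

```bash
python3 - <<'E'
from h import *
go((.5756,-.2069,.11),2*np.arctan2(.791,.612)-np.pi/2)
E
```

```text
AFTERTURN shift [0.8449 0.3725 0.1549] turn [-7.000e-04 -2.000e-03  9.671e-01] shift [-0.269   0.8833  0.1551] | pos [ 0.6053 -0.0246  0.141 ] q7 -1.73
```

Call:
{"op": "send_rows", "data": {
  "plan": [
    [[0,0,-0.0805,0,0,0,0.5],[0,0,-0.0805,0,0,0,0.5],[0,0,-0.0805,0,0,0,0.5],[0,0,-0.0805,0,0,0,0.5],[0,0,-0.0805,0,0,0,0.5],[0,0,-0.0805,0,0,0,0.5],[0,0,-0.0805,0,0,0,0.5],[0,0,-0.0805,0,0,0,0.5],[0,0,-0.0805,0,0,0,0.5],[0,0,-0.0805,0,0,0,0.5],[0,0,-0.0805,0,0,0,0.5],[0,0,-0.0805,0,0,0,0.5],[0,0,-0.0805,0,0,0,0.5],[0,0,-0.0805,0,0,0,0.5]]
  ]
}}

```text
clock: 49.17
position: [0.604, -0.0248, 0.1382]
ee_rot: [0.61, 0.793, -0.0, -0.001]
ft_force: [0.5, 0.5, 0.5]
grip_width: 0.497
grasp_force: 0.0
```

Call:
{"op": "send_rows", "data": {
  "plan": [
    [[0,0,0,-0.094,-0.0415,0,0.5],[0,0,0,-0.094,-0.0415,0,0.5],[0,0,0,-0.094,-0.0415,0,0.5],[0,0,0,-0.094,-0.0415,0,0.5],[0,0,0,-0.094,-0.0415,0,0.5],[0,0,0,-0.094,-0.0415,0.03,0.5],[0,0,0,-0.094,-0.0415,0.04,0.5],[0,0,0,-0.094,-0.0415,0.04,0.5],[0,0,0,-0.094,-0.0415,0.03,0.5],[0,0,0,0,0,0,0.5],[0,0,0,0,0,0,0.5]]
  ]
}}

```text
clock: 50.08
position: [0.5736, -0.2084, 0.1098]
ee_rot: [0.613, 0.79, -0.0, -0.001]
ft_force: [0.3, -0.2, 0.3]
grip_width: 0.5
grasp_force: 0.0
```

```bash
python3 - <<'E'
from h import *
go((.5756,-.2069,.057),2*np.arctan2(.791,.612)-np.pi/2)
E
```

```text
AFTERTURN shift [0.0047 0.0118 0.2641] turn [-0.0012 -0.0007 -0.0019] shift [0.0045 0.0122 0.2641] | pos [ 0.5736 -0.2084  0.1098] q7 0.11
```

Call:
{"op": "send_rows", "data": {
  "plan": [
    [[0,0,0,0.005,0.012,0.05,0.5],[0,0,0,0,0,0.11,0.5],[0,0,0,0,0,0.1,0.5],[0,0,0,0,0,0,0.5],[0,0,0,0,0,0,0],[0,0,0,0,0,0,0],[0,0,0,0,0,0,0],[0,0,0,0,0,0,0],[0,0,0,0,0,0,0],[0,0,0,0,0,0,0]]
  ]
}}

```text
clock: 50.92
position: [0.5773, -0.2047, 0.0601]
ee_rot: [0.612, 0.791, 0.001, 0.0]
ft_force: [-1.3, 4.3, 5.5]
grip_width: 0.173
grasp_force: 25.5
```

Call:
{"op": "send_rows", "data": {
  "plan": [
    [[0,0,0.073,-0.001,0.0187,0,0],[0,0,0.073,-0.001,0.0187,0,0],[0,0,0.073,-0.001,0.0187,0,0],[0,0,0.073,-0.001,0.0187,0,0],[0,0,0.073,-0.001,0.0187,0,0],[0,0,0.073,-0.001,0.0187,0,0],[0,0,0.073,-0.001,0.0187,0,0],[0,0,0.073,-0.001,0.0187,0,0],[0,0,0.073,-0.001,0.0187,0,0],[0,0,0.073,-0.001,0.0187,0,0],[0,0,0.073,-0.001,0.0187,0,0],[0,0,0.073,-0.001,0.0187,0,0],[0,0,0.073,-0.001,0.0187,0,0],[0,0,0.073,-0.001,0.0187,0,0],[0,0,0.073,-0.001,0.0187,0,0],[0,0,0.073,-0.001,0.0187,0,0],[0,0,0.06,-0.001,0.0155,0,0],[0,0,0,0,0,0,0],[0,0,0,0,0,0,0]]
  ]
}}

```text
clock: 52.5
position: [0.6199, -0.2379, 0.0601]
ee_rot: [1.0, -0.009, 0.0, -0.001]
ft_force: [-2.9, 5.2, 6.2]
grip_width: 0.172
grasp_force: 25.7
```

Call:
{"op": "send_rows", "data": {
  "plan": [
    [[0,0,0,0,0,0,0.4],[0,0,0,0,0,0,0.4],[0,0,0,0,0,0,0.4],[0,0,0,0,0,0,0.4],[0,0,0,0,0,-0.05,0.4],[0,0,0,0,0,-0.1,0.4],[0,0,0,0,0,-0.15,0.4],[0,0,0,0,0,-0.15,0.4],[0,0,0,0,0,-0.15,0.5],[0,0,0,0,0,-0.15,0.5],[0,0,0,0,0,-0.15,0.5],[0,0,0,0,0,0,0.5]]
  ]
}}

```text
clock: 53.5
position: [0.6217, -0.2395, 0.2469]
ee_rot: [1.0, -0.009, 0.004, 0.002]
ft_force: [0.3, 0.1, 0.7]
grip_width: 0.499
grasp_force: 0.0
```

```bash
python3 - <<'E'
from h import *
go((.27,-.56,.25),2*np.arctan2(.22,.975)-np.pi/2)
E
```

```text
AFTERTURN shift [-2.2761  0.6923 -0.0155] turn [ 0.0034 -0.0054 -0.308 ] shift [-1.7288  1.6343 -0.0261] | pos [ 0.6217 -0.2395  0.2469] q7 -1.49
```

Call:
{"op": "send_rows", "data": {
  "plan": [
    [[0,0,-0.077,0,0,0,0.5],[0,0,-0.077,0,0,0,0.5],[0,0,-0.077,0,0,0,0.5],[0,0,-0.077,0,0,0,0.5],[0,0,0,-0.15,0.045,0,0.5],[0,0,0,-0.15,0.045,0,0.5],[0,0,0,-0.15,0.045,0,0.5],[0,0,0,-0.15,0.045,0,0.5],[0,0,0,-0.15,0.045,0,0.5],[0,0,0,-0.15,0.045,0,0.5],[0,0,0,-0.15,0.045,0,0.5],[0,0,0,-0.15,0.045,0,0.5],[0,0,0,-0.15,0.045,0,0.5],[0,0,0,-0.15,0.045,0,0.5],[0,0,0,-0.15,0.045,0,0.5],[0,0,0,-0.15,0.045,0,0.5],[0,0,0,-0.15,0.045,0,0.5],[0,0,0,-0.15,0.045,0,0.5],[0,0,0,-0.15,0.045,0,0.5],[0,0,0,0,0,0,0.5]]
  ]
}}

```text
clock: 55.17
position: [0.2641, -0.5594, 0.239]
ee_rot: [0.976, 0.216, -0.002, 0.001]
ft_force: [-0.4, -0.2, -0.9]
grip_width: 0.5
grasp_force: 0.0
```

```bash
python3 - <<'E'
from h import *
import cv2
a=optics.camera("top")[:,:,::-1];b=optics.camera("side")[:,:,::-1]
cv2.imwrite("pics/t10.png",cv2.resize(a[150:290,225:475],None,fx=3.2,fy=3.2,interpolation=cv2.INTER_CUBIC))
cv2.imwrite("pics/s10.png",cv2.resize(b[110:300,210:470],None,fx=3,fy=3,interpolation=cv2.INTER_CUBIC))
o=get_obs();print(o['position'],o['clock'])
E
```

```text
[ 0.26978594 -0.55532014  0.23930026] 55.2667
```

View pics/t10.png

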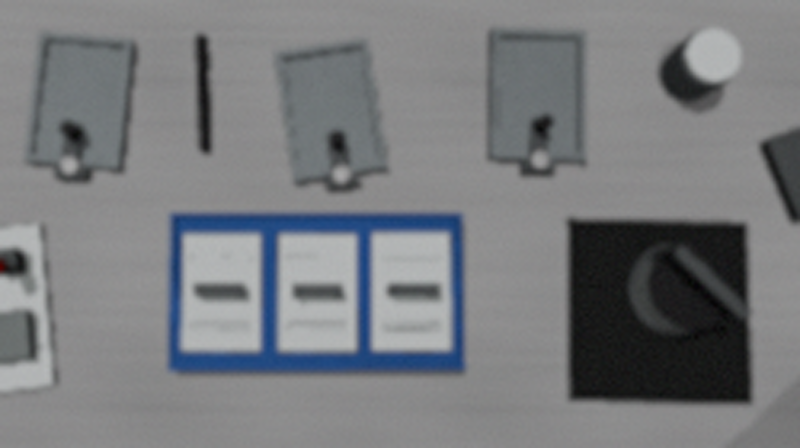

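The top view shows the plates side by side inside the rim, the frames empty and the tabs over them. The canister is on the mat, with its bail at crop (675,250)–(745,315). I'll measure the canister and the tab angles numerically.

```bash
python3 - <<'E'
from h import *
import cv2
T=lambda p:tc(p,(225,150),3.2)
a,b=[ray("top",T(p),.138) for p in((675,252),(742,312))]
print("bail ends",a,b,"mid",(a+b)/2)
for k,p,kn,fr in [("L",(73,132),(69,166),[(43,37),(135,43),(122,170),(27,163)]),("M",(337,142),(341,175),[(278,55),(367,42),(387,170),(295,184)]),("R",(541,125),(540,160),[(489,31),(585,33),(585,165),(488,160)])]:
    P=ray("top",T(p),.064);K=ray("top",T(kn),.036)
    f=[ray("top",T(q),.022) for q in fr]; fx=(f[0]+f[1]-f[2]-f[3])
    print(k,P.round(4),K.round(4),"tab",np.arctan2(*(P-K)[::-1])-np.arctan2(*fx[::-1]))
s9=cv2.imread("pics/s9.png");s10=cv2.imread("pics/s10.png")[:,30:780]
d=cv2.absdiff(s9,s10)[80:300,500:745].max(2)   # mat/canister region
print("moved px",(d>40).sum(),d.max())
# canister side: bright foot silhouette on the black mat, now vs then
for n,i in(("s9",s9),("s10",s10)):
    g=cv2.cvtColor(i,cv2.COLOR_BGR2GRAY)[:300,500:745]
    # silvery body: pixels 70..170 inside the mat
    m=((g>75)&(g<190)).astype(np.uint8)
    nn,l,st,c=cv2.connectedComponentsWithStats(m)
    j=[k for k in range(1,nn) if 400<st[k,4]<9000];print(n,[(st[k]+[500,0,0,0,0]).tolist() for k in j])
E
```

```text
bail ends [ 0.48156108 -0.34232503] [ 0.42518082 -0.40315083] mid [ 0.45337095 -0.37273793]
L [0.608  0.2464] [0.5769 0.2544] tab -0.17057190136807493
M [ 0.5985 -0.0234] [ 0.5683 -0.0283] tab 0.02024169063691833
R [ 0.6167 -0.232 ] [ 0.5847 -0.2352] tab 0.1295250939082232
moved px 12597 145
s9 [[609, 114, 74, 28, 891], [584, 165, 88, 61, 3306]]
s10 [[594, 99, 74, 29, 907]]
```

```bash
python3 - <<'E'
from h import *
import cv2
im={n:optics.camera(n) for n in C}
cv2.imwrite("pics/t11.png",im["top"][:,:,::-1]);cv2.imwrite("pics/s11.png",im["side"][:,:,::-1])
F=dict(L=(.649,.2457,-.07),M=(.6382,-.0188,.139),R=(.6549,-.2367,-.0194))
S=8
def mask(n,piv,a,x0,y0,w,h):
    c=piv+.034*np.array([np.cos(a),np.sin(a)]);t=np.linspace(0,2*np.pi,24)
    P=np.vstack([np.c_[c[0]+.008*np.cos(t),c[1]+.008*np.sin(t),np.full(24,z)] for z in(.03,.064)])
    q=(proj(n,P)-[x0,y0]+.5)*S
    m=np.zeros((h*S,w*S),np.float32);cv2.fillConvexPoly(m,cv2.convexHull(q.astype(np.float32)).astype(np.int32),1)
    return cv2.resize(m,(w,h),interpolation=cv2.INTER_AREA)
for k,(x,y,w) in F.items():
    p0=np.array([x-.072*np.cos(w),y-.072*np.sin(w)])
    for n in C:
        g=cv2.cvtColor(im[n],cv2.COLOR_RGB2GRAY).astype(np.float32)
        q=proj(n,[*(p0+.034*np.array([np.cos(w),np.sin(w)])),.05])[0].astype(int)-[14,14]
        G=g[q[1]:q[1]+28,q[0]:q[0]+28]; D=np.clip((95-G)/60,0,1)
        r=[]
        for th in np.arange(-.4,.41,.04):
            m=mask(n,p0,w+th,*q,28,28); r.append((D*m).sum()-(D*(1-m)*(cv2.dilate(m,np.ones((5,5)))>0)).sum())
        i=int(np.argmax(r));print(k,n,round(-.4+.04*i,2),np.round(r[max(0,i-2):i+3],1))
# canister: foot ring from top click, bail from both views
T=lambda p:tc(p,(225,150),3.2)
print("foot left,top,bottom",*[ray("top",T(p),.005).round(4) for p in((630,290),(672,243),(675,335))])
print("bail tri",tri(T((709,282)),np.array([430.3,147.8])))
for c in((.431,-.363),(.453,-.373)): print(proj("side",[*c,.138]))
# bench brightness test: is foot inside mat in side view - mat polygon vs foot circle
c=np.array([.453,-.373]);print("margins",.524-c[0]-.048,c[0]-.048-.338,c[1]-.048+.457,-.267-c[1]-.048)
E
```

```text
L top 0.04 [ 9.7 11.3 11.5 10.6  7.8]
L side 0.08 [40.7 48.7 52.6 47.7 41.4]
M top 0.0 [ 9.4 11.2 12.8 11.1  7.6]
M side 0.0 [25.9 29.9 32.9 30.9 29.5]
R top 0.0 [ 7.7 10.3 12.2 12.2 10.8]
R side -0.04 [19.8 24.  26.6 24.8 24.4]
foot left,top,bottom [ 0.452  -0.3317] [ 0.5015 -0.3776] [ 0.4055 -0.3769]
bail tri (array([ 0.45272428, -0.38452346,  0.10421622]), np.float64(0.8184950195157512))
[[435.36275928 145.16497254]]
[[430.23660595 140.89714499]]
margins 0.023000000000000007 0.067 0.03600000000000003 0.05799999999999998
```

The knock moved the canister about 24 mm. It is still upright, with its whole base on the mat and at least 20 mm to spare, and all three tabs are within 0.1 rad of closed. I'm handing in.

```bash
python3 -c "
from workcell import job
print(job.hand_in())"
```

```text
the job is handed in; nothing more can be done
None
```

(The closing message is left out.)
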